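# Put the four parts of a service kit back on their own plates

## Task

The four parts of a pump service kit (bearing, pressure gauge, bolt and nut) each lie on the wrong kit plate. Rearrange them so that every part lies flat in the middle of the grey seat of the plate that carries its own picture, the same side up as now. The spare plate without a picture is free for putting a part down on the way; leave the tape measure where it lies.

Things in the scene. Friction and masses are not known exactly. Their poses are not given: they have to be found in the camera images.
- bearing: Steel ball bearing lying flat, 62 mm diameter, 16 mm thick, 0.18 to 0.35 kg; grip across the outer ring in any direction. Origin: centre of its underside; z up, the direction of x and y has no meaning.
- gauge: Round pressure gauge, white dial facing up, brass stub at one side, outline 90 (x) x 65 (y) mm, 29 mm thick, 0.15 to 0.3 kg. Origin: centre of that outline at its underside. The stub points to its own -x; the axis of the round case (65 mm diameter) lies 12 mm from the origin towards +x. Grip the case across its axis, along the gauge's own y.
- bolt: Steel hex bolt lying on its side, 81 mm long, shank 15.6 mm thick, head 27 mm across and 24 mm high, 0.08 to 0.15 kg. Origin: middle of its length at its underside. Its length runs along its own y, head at +y; the shank's centre line is 10 mm above the underside. Grip the shank along the bolt's own x.
- nut: Brown hex nut lying flat, 30 mm across flats, 34 mm across corners, 16 mm high, 0.04 to 0.085 kg. Origin: centre of its underside. Two flats face its own +x and -x: grip along x.
- plate_bearing: Fixed plywood plate 136 x 100 x 6 mm with a grey rubber seat 78 (x) x 94 (y) mm, no rim, seat top 8 mm above the bench. Origin: below the seat's centre, at bench height; z up; +x runs from the picture strip (near the robot, 64 mm from the origin) to the seat. Picture: black ring with a smaller ring in it, 43 mm. The bearing belongs here.
- plate_gauge: Fixed plywood plate 136 x 100 x 6 mm with a grey rubber seat 78 (x) x 94 (y) mm, no rim, seat top 8 mm above the bench. Origin: below the seat's centre, at bench height; z up; +x runs from the picture strip (near the robot, 64 mm from the origin) to the seat. Picture: black disc, 45 mm, with a straight stub at one side. The gauge belongs here.
- plate_bolt: Fixed plywood plate 136 x 100 x 6 mm with a grey rubber seat 78 (x) x 94 (y) mm, no rim, seat top 8 mm above the bench. Origin: below the seat's centre, at bench height; z up; +x runs from the picture strip (near the robot, 64 mm from the origin) to the seat. Picture: black T, a 57 mm bar with a wider head. The bolt belongs here.
- plate_nut: Fixed plywood plate 136 x 100 x 6 mm with a grey rubber seat 78 (x) x 94 (y) mm, no rim, seat top 8 mm above the bench. Origin: below the seat's centre, at bench height; z up; +x runs from the picture strip (near the robot, 64 mm from the origin) to the seat. Picture: solid black hexagon, 29 mm, with a small round hole. The nut belongs here.
- plate_blank: Fixed plywood plate 136 x 100 x 6 mm with a grey rubber seat 78 (x) x 94 (y) mm, no rim, seat top 8 mm above the bench. Origin: below the seat's centre, at bench height; z up; +x runs from the picture strip (near the robot, 64 mm from the origin) to the seat. Nothing is painted on it: the spare plate, empty at the start.
- tape_measure: Yellow and black pocket tape measure lying loose on its side among the plates, 69 x 77 x 31 mm, not part of the kit. Origin: centre of its underside. To be left where it is (moved less than 30 mm).
Things that resemble listed ones, but are neither listed nor needed, are in the scene too. There is more than one size of the bolt; the job needs the larger.

How it is judged:
By the outcome, as a careful person would: the job done as asked, in the order asked, and still so for the second after the job is handed in, with the robot touching nothing.
It also fails if it takes over 128 s, if anything falls off the work surface, if the arm or the gripper's body presses on something with over 40 N, if the wrist force passes 120 N, or if a joint passes its speed limit or range.

## Robot

A 6-joint arm with a two-finger parallel gripper is mounted at the origin on a cart in front of the work surface, level with it; the furniture and walls round the work are solid. World frame = base frame: x ahead of the robot, y to its left, z up, the work surface at z = 0. Lengths are in m, angles in rad, forces in N, time in s.
With the tool pointing down it reaches from about 0.4 to 0.825 m from the base axis. Payload 7 kg.
Tool frame: the origin (TCP) lies midway between the tips of the shut fingers; the grasp point (between the pads) lies 19 mm behind it; z points along the fingers, y is the line along which they close (so a half turn about z gives the same grasp; the last joint's range is limited). The gripper opens to 88 mm and grips with 3 to 60 N. Pads are 19 mm wide; open, the fingers measure 130 mm over their backs; the gripper's body (78 mm by 193 mm) begins 47 mm behind the grasp point.
Start: joints at [-0.932, 0.359, 0.012, 0, -1.224, -0.288], TCP at [0.232, -0.634, 0.227] pointing down, gripper open.
Joint ranges: [-3.07, 3.07], [-1.43, 2.12], [-1.02, 1.25], [-3.03, 1.67], [-3.05, -0], [-3.03, 3.03]. Speed limits (rad/s): [2.39, 2.39, 3.01, 3.14, 3.14, 3.14].

## Interface

Orientations are given as [roll, pitch, yaw] about the fixed x, y, z axes, in that order (R = Rz(yaw) Ry(pitch) Rx(roll)).
In Python, from station import get_state, grab_frame, calibration, job_done, boxes_of, regions_of, spot_point gives the robot as it stands. The module is installed in compiled form; this text tells all that it offers.
- The arm moves only by the tool arm_command, never from a script. Its argument "commands" is a list of rows, each an object of numbers: "tx", "ty", "tz": the shift along the tool's x, y, z each as a share of 25 cm, from -1 to 1; "twist": the turn about the tool's z as a share of 180 degrees, from -1 to 1. A call has exactly 8 rows; each row is the pose to reach, as a shift and turn from the pose commanded when the call began, along the tool's axes at that moment, turning the shorter way round; what a row does not reach only later rows make up. A row lasts 1/12 s, in which the tool goes at most 41.7 mm and 7.16 degrees, less where a joint would pass 70% of its speed; a pose out of reach is approached as far as the arm can. A call with a number of a shift or a turn outside -1 to 1 is refused whole. A call with a gripper value outside its range is refused whole. "claw" is the opening, from 0 (shut) to 1 (fully open), set as the call begins (left out, the last holds). The fingers move at their own pace and stop on an object; "grip_force" is the grip in N (left out, the last holds). Time passes only in rows, so rows that repeat a pose let the fingers close, or fill a call up. It gives the time, the measured TCP pose, the force, the opening and the grip force at its end, in the units of the state.
- get_state(): the state, without advancing time (a new reading comes with each control period).
- grab_frame(name): name is "side" or "top" or "wrist"; returns the picture (480x640x3 uint8, red, green, blue); there is no depth.
- calibration(name): a dict with "camera_matrix" (3x3 intrinsics, pixels), "extrinsics" (4x4, takes a point from camera to world coordinates). Camera axes: x right, y down, z forward; pixel columns grow to the right and rows downward; lengths in m; the calibration is good to about 2 mm. A picture is of the moment at which its call begins: read the wrist's pose just before it. calibration takes no time and is no camera call; for the wrist camera it gives the pose at the moment of the call.
- job_done(): hands the job in; it is judged then, once.
Trained networks look in the newest picture that a camera, given by its name, has taken for a name from the list of things; names that differ only in an ending like _2 or _b are one class to them, and where a whole thing is asked for, a point or a joint stands for the part that bears it (a point fixed in the world has none). Each returns a list of dicts, best first, with "score" (0 to 1); they miss things now and then, are a little off and sometimes report something else, mostly with a low value. They report only what shows in the picture. A call takes as long as a camera call. They do not tell look-alikes from the thing itself.
- boxes_of(query, camera): "rect" ([left, top, right, bottom] in pixels, round what is visible of it).
- regions_of(query, camera): "region" (480x640 bool, what is visible of it) and "rect" ([left, top, right, bottom] in pixels, round what is visible of it).
- spot_point(query, camera): "uv" ([column, row] in pixels: a listed point, or the origin of a listed thing).
The state is a dict: "t": time; "q": joint angles; "qd": joint speeds; "joint_efforts": joint torques, N m; "eef_pos": TCP position; "ee_rot": TCP orientation; "force": force on the tool from outside, world axes, zero at the start; "moment": the same for the moment, N m; "width": finger opening in m; "gripper_force": force on a finger pad.
Only numpy, scipy, OpenCV 4.12 (cv2) and the standard library are available. Lean on these libraries where they do the work, as an engineer would, in place of code of your own. Each camera call takes 0.05 s, during which the arm holds its last target. There are 200 camera calls.

## Working session

There is one attempt and no reset: what is moved stays moved. The work goes in short steps, Python scripts to look and compute and a tool call to move; the robot and the scene stay as the last step left them, time stands still between calls to the robot, and variables do not carry over. Pictures are saved under pics/ and viewed, at most 14 in all, crops included, and the job is handed in when it is done.

Besides the shell and the picture viewer there is one more tool, called after ">>>" by a JSON object that holds its "op" and its "data", one argument or row to a line. arm_command: Moves the arm, as the interface text tells. Shift numbers are shares of 25 cm and turn numbers shares of 180 degrees, none past 1 either way. Its arguments: {"type":"object","properties":{"commands":{"type":"array"},"claw":{"type":"number"},"grip_force":{"type":"number"}},"required":["commands"]}

```bash
mkdir -p pics
cat > h.py <<'E'
import numpy as np, cv2
from station import *
def save(cam,name):
    f=grab_frame(cam); cv2.imwrite(f'pics/{name}.png',f[:,:,::-1]); return f
def w2p(P,cam,c=None):
    c=c or calibration(cam); E=np.linalg.inv(np.array(c['extrinsics'])); K=np.array(c['camera_matrix'])
    p=K@(E[:3,:3]@np.asarray(P,float)+E[:3,3]); return p[:2]/p[2]
def p2w(uv,z,cam,c=None):
    c=c or calibration(cam); E=np.array(c['extrinsics']); K=np.array(c['camera_matrix'])
    d=E[:3,:3]@np.linalg.inv(K)@[uv[0],uv[1],1]; o=E[:3,3]; return o+d*(z-o[2])/d[2]
E
python3 - <<'E'
from h import *
save('top','top0'); 
for n in ['bearing','gauge','bolt','nut','plate_bearing','plate_gauge','plate_bolt','plate_nut','plate_blank','tape_measure']:
    z=0.008
    for s in spot_point(n,'top')[:5]:
        print(n,round(s['score'],2),np.round(s['uv'],1),p2w(s['uv'],z,'top').round(4))
save('side','side0')
s=get_state();print(s)
print(calibration('top')['extrinsics'])
E
```

```text
bearing 0.81 [351.5 173.7] [ 0.6237 -0.0689  0.008 ]
bearing 0.38 [288.9 241.9] [0.4569 0.0747 0.008 ]
gauge 0.62 [237.5 242.5] [0.4534 0.1934 0.008 ]
bolt 0.73 [331.7 246.4] [ 0.4481 -0.0242  0.008 ]
bolt 0.58 [426.2 314.2] [ 0.2981 -0.2377  0.008 ]
nut 0.44 [223.8 173.6] [0.6189 0.2346 0.008 ]
nut 0.19 [236.5 243.3] [0.4515 0.1956 0.008 ]
plate_bearing 0.75 [332.2 246. ] [ 0.449  -0.0254  0.008 ]
plate_bearing 0.61 [228.3 178. ] [0.6082 0.2232 0.008 ]
plate_gauge 0.78 [335. 250.] [ 0.4398 -0.0319  0.008 ]
plate_bolt 0.98 [349.7 177. ] [ 0.6155 -0.0647  0.008 ]
plate_nut 0.88 [242.9 237.5] [0.4653 0.1815 0.008 ]
tape_measure 0.95 [285.7 241.6] [0.4574 0.0821 0.008 ]
{'t': 0.6, 'q': array([-9.31882933e-01,  3.58567304e-01,  1.19044217e-02,  1.21062311e-05,
       -1.22410159e+00, -2.88107658e-01]), 'qd': array([0.00190477, 0.00049321, 0.00069779, 0.00078431, 0.00052889,
       0.00070571]), 'joint_efforts': array([ 9.04520857e-04, -5.81991720e+01,  2.93181556e+01,  6.99964553e+00,
        1.24113416e-02, -1.33888582e-05]), 'eef_pos': array([ 0.23194419, -0.63387766,  0.22658652]), 'ee_rot': array([-3.14155887e+00, -1.86429066e-06, -2.79078281e+00]), 'force': array([-0.57736894,  0.22280435, -0.00329232]), 'moment': array([ 0.03067094,  0.01789139, -0.01214274]), 'gripper_force': 0.0, 'width': 0.08748898677368208}
[[ 0.01853199 -0.98257297  0.18495115  0.27883482]
 [-0.99981118 -0.01713042  0.00917321 -0.0028604 ]
 [-0.00584506 -0.18508623 -0.9827049   1.04431122]
 [ 0.          0.          0.          1.        ]]
```

View pics/top0.png

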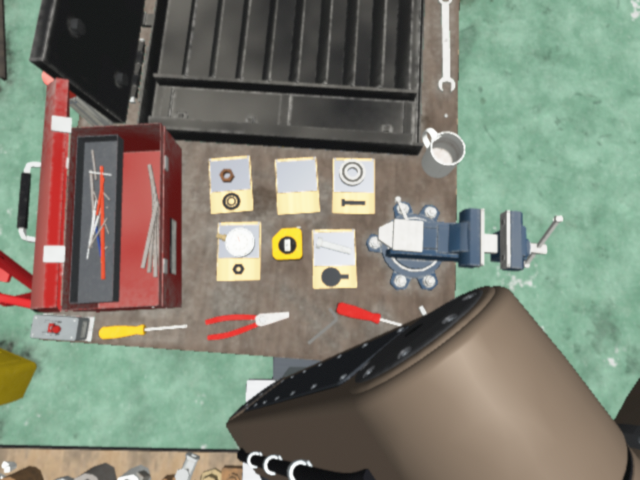

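View pics/side0.png

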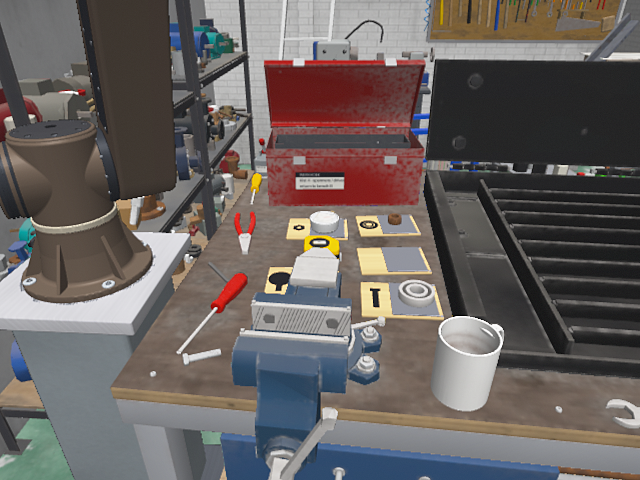

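The top picture shows plate_bearing (232,185) holding the nut, the blank plate at (297,185), and plate_bolt (353,186) holding the bearing. plate_nut (239,250) holds the gauge and plate_gauge (334,258) holds the bolt. The tape measure is at (287,244) and the small bolt lies on the bench near (425,313). In the side picture the vise stands in front and the organiser lies behind. Next I raise the arm and move it over the plates.

>>> {"op": "arm_command", "data": {
  "commands": [
    {"tx": -0.3,"ty": 0.35,"tz": -0.7},
    {"tx": -0.3,"ty": 0.35,"tz": -0.7},
    {"tx": -0.3,"ty": 0.35,"tz": -0.7},
    {"tx": -0.3,"ty": 0.35,"tz": -0.7},
    {"tx": -0.3,"ty": 0.35,"tz": -0.7},
    {"tx": -0.3,"ty": 0.35,"tz": -0.7},
    {"tx": -0.8,"ty": 0.93,"tz": -0.8},
    {"tx": -0.8,"ty": 0.93,"tz": -0.8}
  ],
  "claw": 1
}}

```text
invalid input
```

```bash
cat >> h.py <<'E'
def go(x,y,z,yaw):
    s=get_state(); p=s['eef_pos']; a=s['ee_rot'][2]; d=np.array([x,y,z])-p
    tx=d[0]*np.cos(a)+d[1]*np.sin(a); ty=d[0]*np.sin(a)-d[1]*np.cos(a)
    t=-((yaw-a+np.pi)%(2*np.pi)-np.pi)
    print('t=%.1f pos %s yaw %.3f | tx %.3f ty %.3f tz %.3f twist %.4f | dist %.3f rows %.1f/%.1f'%(s['t'],p.round(4),a,tx/.25,ty/.25,-d[2]/.25,t/np.pi,np.linalg.norm(d),np.linalg.norm(d)/.0417,abs(np.degrees(t))/7.16))
E
python3 - <<'E'
from h import *
go(0.47,0.08,0.42,-1.571)
s=get_state();E=np.array(calibration('wrist')['extrinsics']);print((E[:3,3]-s['eef_pos']).round(3),E[:3,:3].round(2),calibration('wrist')['camera_matrix'])
E
```

```text
t=0.6 pos [ 0.2319 -0.6339  0.2266] yaw -2.791 | tx -1.876 ty 2.354 tz -0.774 twist -0.3883 | dist 0.777 rows 18.6/9.8
[-0.074 -0.027  0.157] [[-0.34  0.9   0.27]
 [ 0.94  0.33  0.1 ]
 [ 0.    0.29 -0.96]] [[400.97715794   0.         315.18722774]
 [  0.         400.97715794 239.51475971]
 [  0.           0.           1.        ]]
```

>>> {"op": "arm_command", "data": {
  "commands": [
    {"tx": -0.3,"ty": 0.35,"tz": -0.7,"twist": 0},
    {"tx": -0.3,"ty": 0.35,"tz": -0.7,"twist": 0},
    {"tx": -0.3,"ty": 0.35,"tz": -0.7,"twist": 0},
    {"tx": -0.3,"ty": 0.35,"tz": -0.7,"twist": 0},
    {"tx": -0.3,"ty": 0.35,"tz": -0.7,"twist": 0},
    {"tx": -0.3,"ty": 0.35,"tz": -0.7,"twist": 0},
    {"tx": -0.8,"ty": 0.93,"tz": -0.8,"twist": -0.1},
    {"tx": -0.8,"ty": 0.93,"tz": -0.8,"twist": -0.1}
  ]
}}

```text
t: 1.27
eef_pos: [0.3013, -0.4482, 0.412]
ee_rot: [3.141, -0.0, -2.538]
force: [1.9, -0.2, -0.3]
width: 0.0877
gripper_force: 0.0
```

```bash
python3 -c "
from h import *
go(0.47,0.08,0.42,-1.571)"
```

```text
t=1.3 pos [ 0.3013 -0.4482  0.412 ] yaw -2.538 | tx -1.755 ty 1.357 tz -0.032 twist -0.3078 | dist 0.555 rows 13.3/7.7
```

>>> {"op": "arm_command", "data": {
  "commands": [
    {"tx": -0.9,"ty": 0.68,"tz": -0.03,"twist": -0.31},
    {"tx": -0.9,"ty": 0.68,"tz": -0.03,"twist": -0.31},
    {"tx": -0.9,"ty": 0.68,"tz": -0.03,"twist": -0.31},
    {"tx": -0.9,"ty": 0.68,"tz": -0.03,"twist": -0.31},
    {"tx": -0.9,"ty": 0.68,"tz": -0.03,"twist": -0.31},
    {"tx": -0.9,"ty": 0.68,"tz": -0.03,"twist": -0.31},
    {"tx": -0.9,"ty": 0.68,"tz": -0.03,"twist": -0.31},
    {"tx": -0.9,"ty": 0.68,"tz": -0.03,"twist": -0.31}
  ]
}}

```text
t: 1.93
eef_pos: [0.3922, -0.177, 0.4204]
ee_rot: [-3.139, 0.001, -1.556]
force: [0.2, -0.9, 0.0]
width: 0.0876
gripper_force: 0.0
```

```bash
python3 -c "
from h import *
go(0.47,0.08,0.42,-1.571)"
```

```text
t=1.9 pos [ 0.3922 -0.177   0.4204] yaw -1.556 | tx -1.023 ty -0.327 tz 0.001 twist 0.0049 | dist 0.269 rows 6.4/0.1
```

>>> {"op": "arm_command", "data": {
  "commands": [
    {"tx": -1.0,"ty": -0.33,"tz": 0,"twist": 0},
    {"tx": -1.0,"ty": -0.33,"tz": 0,"twist": 0},
    {"tx": -1.0,"ty": -0.33,"tz": 0,"twist": 0},
    {"tx": -1.0,"ty": -0.33,"tz": 0,"twist": 0},
    {"tx": -1.0,"ty": -0.33,"tz": 0,"twist": 0},
    {"tx": -1.0,"ty": -0.33,"tz": 0,"twist": 0},
    {"tx": -1.0,"ty": -0.33,"tz": 0,"twist": 0},
    {"tx": -1.0,"ty": -0.33,"tz": 0,"twist": 0}
  ]
}}

```text
t: 2.6
eef_pos: [0.4732, 0.0722, 0.4189]
ee_rot: [3.14, -0.0, -1.563]
force: [0.0, 0.6, -0.3]
width: 0.0874
gripper_force: 0.0
```

```bash
cat > look.py <<'E'
from h import *
import sys
c=calibration('wrist'); f=save('wrist',sys.argv[1])
print(np.array(c['extrinsics'])[:3,3].round(3))
g=cv2.cvtColor(f,cv2.COLOR_RGB2HSV)
Z={'bearing':.008,'gauge':.008,'bolt':.008,'nut':.008}
for n in sys.argv[2:]:
    for s in spot_point(n,'wrist')[:3]:
        print(n,round(s['score'],2),np.round(s['uv'],1),p2w(s['uv'],.008,'wrist',c).round(4))
E
python3 look.py w1 bearing gauge bolt nut plate_bearing plate_gauge plate_bolt plate_nut plate_blank tape_measure; python3 -c "
from h import *
save('top','top1')"
```

```text
[ 0.475 -0.007  0.576]
bearing 0.79 [199.2  68.2] [ 0.626  -0.0661  0.008 ]
bearing 0.4 [339.  104.1] [ 0.4419 -0.023   0.008 ]
gauge 0.69 [325.8 260.2] [0.4561 0.1998 0.008 ]
nut 0.75 [221.4 272.5] [0.6144 0.2208 0.008 ]
nut 0.32 [206.5  62.9] [ 0.616  -0.0726  0.008 ]
plate_bearing 0.71 [218.  274.3] [0.6197 0.2238 0.008 ]
plate_bearing 0.32 [337.5 102.9] [ 0.4439 -0.0245  0.008 ]
plate_gauge 0.91 [337.8 101.6] [ 0.4436 -0.0262  0.008 ]
plate_bolt 0.79 [204.6  63.9] [ 0.6185 -0.0714  0.008 ]
plate_blank 0.9 [215.5 166.3] [0.6129 0.061  0.008 ]
tape_measure 0.95 [331.5 180.2] [0.4499 0.0792 0.008 ]
```

View pics/w1.png

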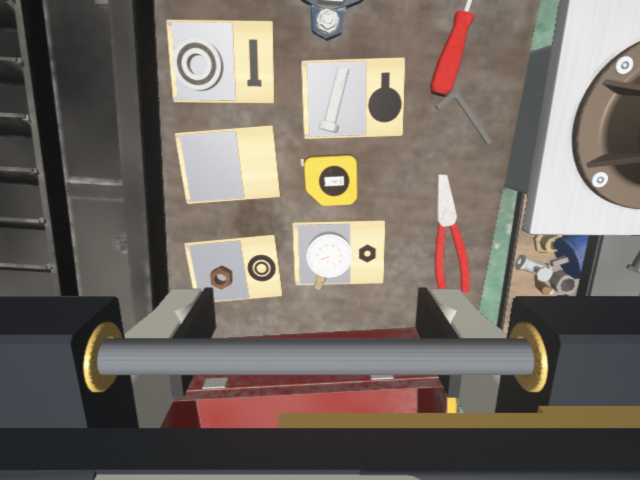

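The wrist view shows plate_bolt with the bearing (199,63), plate_gauge with the bolt (335,100, head at the lower end) and the blank plate (212,165). plate_nut holds the gauge (328,256, stub pointing down) and plate_bearing holds the nut (221,278). I'll rectify this view for accurate measurement.

```bash
cat > rect.py <<'E'
from h import *
S=1000  # px per m ; image u -> -x ; v -> -y   (u=(0.72-x)*S*1, v=(y+0.16))
def warp(f,c,z,x1=.72,y0=-.16,w=.42,h=.46,S=1600):
    W=np.float32([[x1,y0],[x1-w,y0],[x1-w,y0+h],[x1,y0+h]])
    src=np.float32([w2p([a,b,z],'wrist',c) for a,b in W])
    dst=np.float32([[0,0],[w*S,0],[w*S,h*S],[0,h*S]])
    return cv2.warpPerspective(f,cv2.getPerspectiveTransform(src,dst),(int(w*S),int(h*S)),flags=cv2.INTER_CUBIC)
def toW(p,x1=.72,y0=-.16,S=1600): return np.array([x1-p[0]/S,y0+p[1]/S])
E
python3 - <<'E'
from rect import *
c=calibration('wrist'); f=cv2.imread('pics/w1.png')
w=warp(f,c,.008); hsv=cv2.cvtColor(w,cv2.COLOR_BGR2HSV)
out=w.copy()
cent={'bolt':(.615,-.068),'gauge':(.44,-.026),'blank':(.613,.061),'nut':(.456,.19),'bearing':(.613,.215)}
for n,(x,y) in cent.items():
    px=(.72-x)*1600; py=(y+.16)*1600
    print(n,'hsv seat samples',[hsv[int(py+b),int(px+a)].tolist() for a,b in((-45,55),(45,-60),(110,60))])
    for nm,m in (('plate',(hsv[...,2]>125)),('seat',(hsv[...,2]>110)&(hsv[...,1]<60)),('wood',(hsv[...,2]>140)&(hsv[...,1]>60)&(hsv[...,0]<30))):
        m=m.astype(np.uint8); m=cv2.morphologyEx(m,cv2.MORPH_OPEN,np.ones((5,5)))
        k,l,st,_=cv2.connectedComponentsWithStats(m)
        q=(int(px-45),int(py+55)) if nm!='wood' else (int(px+110),int(py+50))
        i=l[q[1],q[0]]
        if i==0: print(nm,'miss');continue
        ct=max(cv2.findContours((l==i).astype(np.uint8),0,1)[0],key=cv2.contourArea)
        r=cv2.minAreaRect(ct); print('  ',nm,toW(r[0]).round(4),np.round(np.array(r[1])/1.6,1),round(r[2],1))
        cv2.polylines(out,[cv2.boxPoints(r).astype(int)],1,(0,0,255) if nm=='plate' else (0,200,0),1)
cv2.imwrite('pics/r1.png',cv2.resize(out,None,fx=.8,fy=.8))
E
```

```text
bolt hsv seat samples [[110, 7, 221], [110, 3, 235], [23, 72, 244]]
   plate [0.5103 0.0747] [449.4 419.4] 90.0
   seat [0.5103 0.0747] [449.4 419.4] 90.0
   wood [ 0.5553 -0.0431] [32.5 54.4] 90.0
gauge hsv seat samples [[128, 5, 222], [120, 3, 223], [23, 72, 244]]
   plate [0.5103 0.0747] [449.4 419.4] 90.0
   seat [0.5103 0.0747] [449.4 419.4] 90.0
   wood [0.3939 0.0021] [31.9 81.9] 85.4
blank hsv seat samples [[116, 9, 202], [120, 3, 222], [23, 72, 246]]
   plate [0.5103 0.0747] [449.4 419.4] 90.0
   seat [0.5103 0.0747] [449.4 419.4] 90.0
   wood [0.5536 0.0885] [30.1 59.1] 85.2
nut hsv seat samples [[125, 8, 195], [120, 5, 199], [23, 68, 247]]
   plate [0.5103 0.0747] [449.4 419.4] 90.0
   seat [0.5103 0.0747] [449.4 419.4] 90.0
   wood [0.3936 0.2219] [26.8 51. ] 88.7
bearing hsv seat samples [[10, 16, 47], [173, 5, 193], [23, 69, 246]]
plate miss
seat miss
   wood [0.5509 0.2418] [35.  53.2] 84.0
```

View pics/r1.png

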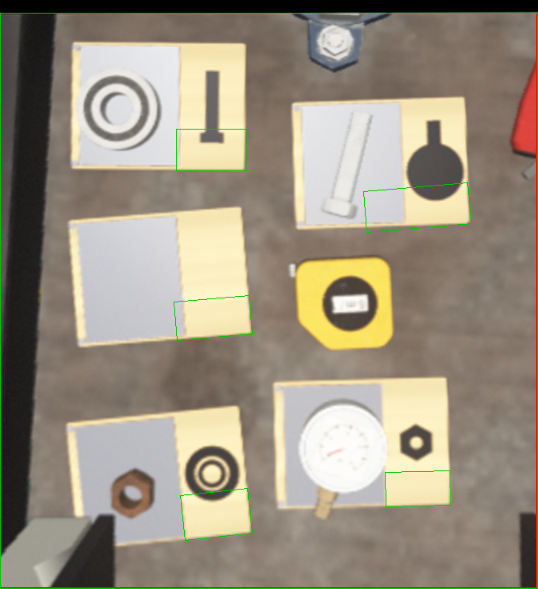

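The rectified view shows all five plates cleanly, and the picture strips match the listed pictures. The thresholds were too loose, so I'll refine them.

Run:
```python
from rect import *
c=calibration('wrist'); f=cv2.imread('pics/w1.png')
w=warp(f,c,.007); hsv=cv2.cvtColor(w,cv2.COLOR_BGR2HSV)
cent={'bolt':(.615,-.068),'gauge':(.44,-.026),'blank':(.613,.061),'nut':(.456,.19),'bearing':(.613,.215)}
m=((hsv[...,2]>165)).astype(np.uint8); m=cv2.morphologyEx(m,cv2.MORPH_OPEN,np.ones((5,5)))
k,l,st,_=cv2.connectedComponentsWithStats(m)
for n,(x,y) in cent.items():
    q=(int((.72-x)*1600+110),int((y+.16)*1600+60)); i=l[q[1],q[0]]
    ct=max(cv2.findContours((l==i).astype(np.uint8),0,1)[0],key=cv2.contourArea)
    r=cv2.minAreaRect(ct); b=cv2.boxPoints(r)
    # yaw: direction of +x (long side, towards -u)
    e=max([b[1]-b[0],b[2]-b[1]],key=np.linalg.norm); d=np.array([-e[0],e[1]]); d=d if d[0]>0 else -d; d/=np.linalg.norm(d)
    C=toW(r[0]); print(n,C.round(4),np.round(np.array(r[1])/1.6,1),'yaw %.3f'%np.arctan2(d[1],d[0]),'origin',(C+d*.026).round(4))
    # left seat edge: wood->grey saturation profile along plate x
    S=[]
    for s in np.arange(-60,68,1):
        vals=[]
        for t in (-44,-42,42,44):
            P=C+d*s*.001+np.array([-d[1],d[0]])*t*.001; vals.append(hsv[int((P[1]+.16)*1600),int((.72-P[0])*1600),1] if P[1]<.29 else 0)
        S.append(np.median(vals))
    S=np.array(S); g=np.where(S<38)[0]; print('   seat from %d to %d (mm from plate centre)'%(g[0]-60,g[-1]-60))
```

```text
bolt [ 0.5969 -0.0775] [100.  136.2] yaw -0.000 origin [ 0.6229 -0.0775]
   seat from -16 to 65 (mm from plate centre)
gauge [ 0.4232 -0.0328] [100.4 137.2] yaw 0.033 origin [ 0.4492 -0.032 ]
   seat from -17 to 64 (mm from plate centre)
blank [0.5956 0.056 ] [100.8 138. ] yaw 0.081 origin [0.6215 0.0581]
   seat from -16 to 64 (mm from plate centre)
nut [0.4376 0.1901] [109.4 138. ] yaw 0.027 origin [0.4636 0.1908]
   seat from -17 to 59 (mm from plate centre)
bearing [0.5966 0.2134] [101.4 137.9] yaw 0.097 origin [0.6225 0.216 ]
   seat from -16 to 67 (mm from plate centre)
```

Run:
```python
from h import *
t=cv2.imread('pics/top0.png'); w=cv2.imread('pics/w1.png'); s=cv2.imread('pics/side0.png')
a=cv2.resize(t[110:190,200:360],None,fx=2.5,fy=2.5,interpolation=2)   # top: 400x200
b=cv2.resize(w[20:180,80:240],None,fx=2.5,fy=2.5,interpolation=2)     # wrist 400x400
d=cv2.resize(s[180:320,380:540],None,fx=2.5,fy=2.5,interpolation=2)   # side 400x350
o=np.zeros((560,800,3),np.uint8); o[:200,:400]=a; o[:400,400:]=b; o[205:555,:400]=d
cv2.imwrite('pics/org.png',o)
for cam,pts in (('top',[(297,r) for r in range(130,156,4)]),):
    for p in pts: print(cam,p,[p2w(p,z,cam)[0].round(4) for z in (0,.05,.1)])
for u in range(100,164,6): print('w',u,[p2w((u,160),z,'wrist')[0].round(4) for z in (0,.05,.1)])
```

```text
top (297, 130) [np.float64(0.7354), np.float64(0.7136), np.float64(0.6917)]
top (297, 134) [np.float64(0.7251), np.float64(0.7037), np.float64(0.6824)]
top (297, 138) [np.float64(0.7148), np.float64(0.6939), np.float64(0.673)]
top (297, 142) [np.float64(0.7045), np.float64(0.6841), np.float64(0.6637)]
top (297, 146) [np.float64(0.6942), np.float64(0.6743), np.float64(0.6544)]
top (297, 150) [np.float64(0.684), np.float64(0.6646), np.float64(0.6452)]
top (297, 154) [np.float64(0.6738), np.float64(0.6549), np.float64(0.636)]
w 100 [np.float64(0.7784), np.float64(0.752), np.float64(0.7255)]
w 106 [np.float64(0.7699), np.float64(0.7442), np.float64(0.7185)]
w 112 [np.float64(0.7614), np.float64(0.7364), np.float64(0.7115)]
w 118 [np.float64(0.7529), np.float64(0.7287), np.float64(0.7044)]
w 124 [np.float64(0.7444), np.float64(0.7209), np.float64(0.6974)]
w 130 [np.float64(0.7359), np.float64(0.7131), np.float64(0.6903)]
w 136 [np.float64(0.7274), np.float64(0.7053), np.float64(0.6833)]
w 142 [np.float64(0.7188), np.float64(0.6976), np.float64(0.6763)]
w 148 [np.float64(0.7103), np.float64(0.6898), np.float64(0.6692)]
w 154 [np.float64(0.7018), np.float64(0.682), np.float64(0.6622)]
w 160 [np.float64(0.6933), np.float64(0.6742), np.float64(0.6552)]
```

View pics/org.png

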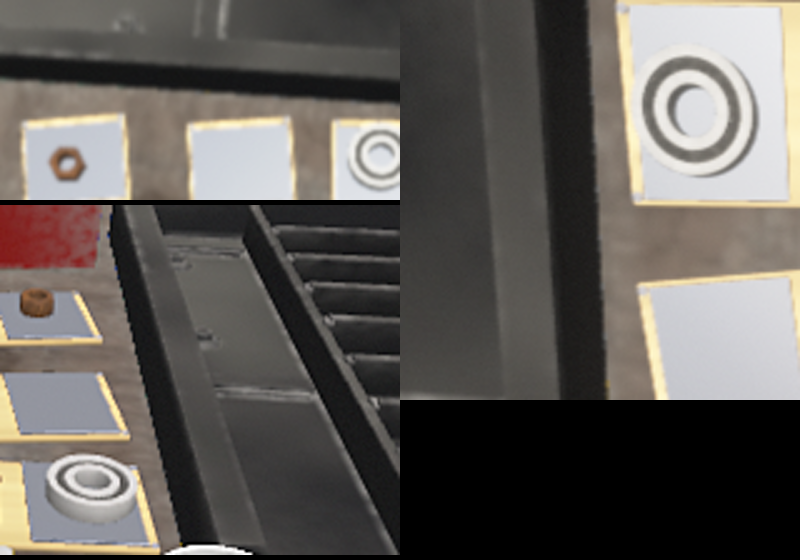

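The organiser's front wall is about 5–6 cm high with its base near x≈0.69. That is below the gripper body (z≈0.077 when grasping), so gripping along x is fine. I'll go to the bearing now.

```bash
python3 -c "
from h import *
go(0.622,-0.073,0.14,-1.571)
print(p2w((448,306),0,'side').round(3),p2w((466,306),.05,'side').round(3),p2w((466,306),.08,'side').round(3))
for u in (180,184): print([p2w((u,200),z,'top')[1].round(3) for z in (0,.1,.2)])"
```

```text
t=3.2 pos [0.4724 0.0687 0.42  ] yaw -1.568 | tx 0.569 ty -0.596 tz 1.120 twist 0.0011 | dist 0.348 rows 8.3/0.0
[ 0.679 -0.083  0.   ] [ 0.687 -0.149  0.05 ] [ 0.674 -0.19   0.08 ]
[np.float64(0.337), np.float64(0.304), np.float64(0.272)]
[np.float64(0.327), np.float64(0.296), np.float64(0.264)]
```

>>> {"op": "arm_command", "data": {
  "commands": [
    {"tx": 0.57,"ty": -0.6,"tz": 1.0,"twist": 0},
    {"tx": 0.57,"ty": -0.6,"tz": 1.0,"twist": 0},
    {"tx": 0.57,"ty": -0.6,"tz": 1.0,"twist": 0},
    {"tx": 0.57,"ty": -0.6,"tz": 1.0,"twist": 0},
    {"tx": 0.57,"ty": -0.6,"tz": 1.0,"twist": 0},
    {"tx": 0.57,"ty": -0.6,"tz": 1.0,"twist": 0},
    {"tx": 0.57,"ty": -0.6,"tz": 1.0,"twist": 0},
    {"tx": 0.57,"ty": -0.6,"tz": 1.0,"twist": 0}
  ]
}}

```text
t: 3.87
eef_pos: [0.6233, -0.0744, 0.1668]
ee_rot: [3.139, -0.0, -1.568]
force: [0.4, -0.2, 0.4]
width: 0.0876
gripper_force: 0.0
```

```bash
python3 look.py w2 bearing; python3 -c "
from h import *
go(0.622,-0.073,0.012,-1.571)"
```

```text
[ 0.625 -0.154  0.324]
bearing 0.95 [313.9 228.5] [ 0.6245 -0.066   0.008 ]
t=4.0 pos [ 0.6216 -0.075   0.1635] yaw -1.570 | tx -0.008 ty -0.002 tz 0.606 twist 0.0003 | dist 0.151 rows 3.6/0.0
```

View pics/w2.png

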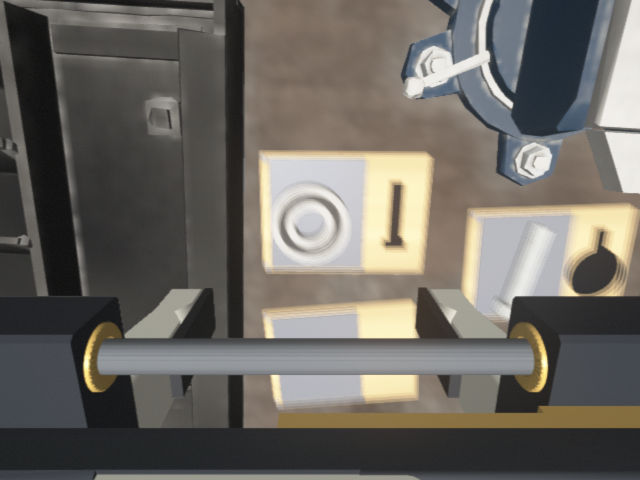

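The bearing lies at (311,224) px and the approach is clear. The organiser is on the left and the vise is well off to the right.

>>> {"op": "arm_command", "data": {
  "commands": [
    {"tx": -0.02,"ty": 0,"tz": 0.15,"twist": 0},
    {"tx": -0.02,"ty": 0,"tz": 0.3,"twist": 0},
    {"tx": -0.02,"ty": 0,"tz": 0.42,"twist": 0},
    {"tx": -0.02,"ty": 0,"tz": 0.52,"twist": 0},
    {"tx": -0.02,"ty": 0,"tz": 0.57,"twist": 0},
    {"tx": -0.02,"ty": 0,"tz": 0.6,"twist": 0},
    {"tx": -0.02,"ty": 0,"tz": 0.6,"twist": 0},
    {"tx": -0.02,"ty": 0,"tz": 0.6,"twist": 0}
  ]
}}

```text
t: 4.63
eef_pos: [0.616, -0.0682, 0.0181]
ee_rot: [3.129, -0.001, -1.569]
force: [-14.2, 0.2, -1.1]
width: 0.0878
gripper_force: 7.2
```

>>> {"op": "arm_command", "data": {
  "commands": [
    {"tx": 0,"ty": 0,"tz": 0,"twist": 0},
    {"tx": 0,"ty": 0,"tz": 0,"twist": 0},
    {"tx": 0,"ty": 0,"tz": 0,"twist": 0},
    {"tx": 0,"ty": 0,"tz": 0,"twist": 0},
    {"tx": 0,"ty": 0,"tz": 0,"twist": 0},
    {"tx": 0,"ty": 0,"tz": 0,"twist": 0},
    {"tx": 0,"ty": 0,"tz": 0,"twist": 0},
    {"tx": 0,"ty": 0,"tz": 0,"twist": 0}
  ],
  "claw": 0,
  "grip_force": 30
}}

```text
t: 5.3
eef_pos: [0.6243, -0.0674, 0.0209]
ee_rot: [-3.139, 0.0, -1.566]
force: [0.4, 1.7, 6.1]
width: 0.0602
gripper_force: 30.0
```

The finger back touched the organiser wall while wide open (14 N) and the grip is high. I'll reopen less wide and re-seat lower.

>>> {"op": "arm_command", "data": {
  "commands": [
    {"tx": 0,"ty": 0,"tz": 0,"twist": 0},
    {"tx": 0,"ty": 0,"tz": 0,"twist": 0},
    {"tx": 0,"ty": 0,"tz": 0,"twist": 0},
    {"tx": 0,"ty": 0,"tz": 0,"twist": 0},
    {"tx": 0,"ty": 0,"tz": 0,"twist": 0},
    {"tx": 0,"ty": 0,"tz": 0,"twist": 0},
    {"tx": 0,"ty": 0,"tz": 0,"twist": 0},
    {"tx": 0,"ty": 0,"tz": 0,"twist": 0}
  ],
  "claw": 0.83
}}

```text
t: 5.97
eef_pos: [0.623, -0.0678, 0.0198]
ee_rot: [3.141, -0.0, -1.567]
force: [-0.4, -0.6, -0.1]
width: 0.0728
gripper_force: 0.0
```

>>> {"op": "arm_command", "data": {
  "commands": [
    {"tx": 0,"ty": 0,"tz": 0.03,"twist": 0},
    {"tx": 0,"ty": 0,"tz": 0.03,"twist": 0},
    {"tx": 0,"ty": 0,"tz": 0.03,"twist": 0},
    {"tx": 0,"ty": 0,"tz": 0.03,"twist": 0},
    {"tx": 0,"ty": 0,"tz": 0.03,"twist": 0},
    {"tx": 0,"ty": 0,"tz": 0.03,"twist": 0},
    {"tx": 0,"ty": 0,"tz": 0.03,"twist": 0},
    {"tx": 0,"ty": 0,"tz": 0.03,"twist": 0}
  ]
}}

```text
t: 6.63
eef_pos: [0.6225, -0.0679, 0.0122]
ee_rot: [3.141, -0.0, -1.567]
force: [-3.2, 0.0, -0.9]
width: 0.0724
gripper_force: 1.4
```

>>> {"op": "arm_command", "data": {
  "commands": [
    {"tx": 0,"ty": 0,"tz": 0,"twist": 0},
    {"tx": 0,"ty": 0,"tz": 0,"twist": 0},
    {"tx": 0,"ty": 0,"tz": 0,"twist": 0},
    {"tx": 0,"ty": 0,"tz": 0,"twist": 0},
    {"tx": 0,"ty": 0,"tz": 0,"twist": 0},
    {"tx": 0,"ty": 0,"tz": 0,"twist": 0},
    {"tx": 0,"ty": 0,"tz": 0,"twist": 0},
    {"tx": 0,"ty": 0,"tz": 0,"twist": 0}
  ],
  "claw": 0,
  "grip_force": 30
}}

```text
t: 7.3
eef_pos: [0.624, -0.0676, 0.0129]
ee_rot: [-3.14, 0.0, -1.567]
force: [1.8, 0.6, 2.6]
width: 0.061
gripper_force: 30.0
```

>>> {"op": "arm_command", "data": {
  "commands": [
    {"tx": 0,"ty": 0,"tz": -0.12,"twist": 0},
    {"tx": 0,"ty": 0,"tz": -0.24,"twist": 0},
    {"tx": -0.14,"ty": 0.05,"tz": -0.24,"twist": 0},
    {"tx": -0.28,"ty": 0.05,"tz": -0.24,"twist": 0},
    {"tx": -0.42,"ty": 0.05,"tz": -0.24,"twist": 0},
    {"tx": -0.5,"ty": 0.05,"tz": -0.24,"twist": 0},
    {"tx": -0.5,"ty": 0.05,"tz": -0.24,"twist": 0},
    {"tx": -0.5,"ty": 0.05,"tz": -0.2,"twist": 0}
  ]
}}

```text
t: 7.97
eef_pos: [0.6102, 0.0585, 0.0632]
ee_rot: [-3.14, 0.0, -1.565]
force: [0.1, 0.3, -2.0]
width: 0.0613
gripper_force: 30.0
```

```bash
python3 -c "
from h import *
print(get_state()['width'])
go(0.612,0.058,0.0145,-1.571)"
```

```text
0.061252243955777774
t=8.0 pos [0.6102 0.0585 0.0632] yaw -1.565 | tx 0.002 ty -0.007 tz 0.195 twist 0.0020 | dist 0.049 rows 1.2/0.1
```

>>> {"op": "arm_command", "data": {
  "commands": [
    {"tx": 0,"ty": 0,"tz": 0.1,"twist": 0},
    {"tx": 0,"ty": 0,"tz": 0.16,"twist": 0},
    {"tx": 0,"ty": 0,"tz": 0.18,"twist": 0},
    {"tx": 0,"ty": 0,"tz": 0.195,"twist": 0},
    {"tx": 0,"ty": 0,"tz": 0.195,"twist": 0},
    {"tx": 0,"ty": 0,"tz": 0.195,"twist": 0},
    {"tx": 0,"ty": 0,"tz": 0.195,"twist": 0},
    {"tx": 0,"ty": 0,"tz": 0.195,"twist": 0}
  ]
}}

```text
t: 8.63
eef_pos: [0.6103, 0.0568, 0.0138]
ee_rot: [-3.141, 0.0, -1.567]
force: [-0.2, 0.2, -2.0]
width: 0.0612
gripper_force: 30.0
```

>>> {"op": "arm_command", "data": {
  "commands": [
    {"tx": 0,"ty": 0,"tz": 0,"twist": 0},
    {"tx": 0,"ty": 0,"tz": 0,"twist": 0},
    {"tx": 0,"ty": 0,"tz": 0,"twist": 0},
    {"tx": 0,"ty": 0,"tz": 0,"twist": 0},
    {"tx": 0,"ty": 0,"tz": -0.1,"twist": 0},
    {"tx": 0,"ty": 0,"tz": -0.3,"twist": 0},
    {"tx": 0.1,"ty": 0.3,"tz": -0.5,"twist": 0},
    {"tx": 0.2,"ty": 0.5,"tz": -0.7,"twist": 0}
  ],
  "claw": 0.82
}}

```text
t: 9.3
eef_pos: [0.549, 0.0341, 0.1326]
ee_rot: [-3.141, 0.0, -1.566]
force: [-1.6, -0.0, 0.6]
width: 0.0721
gripper_force: 0.0
```

```bash
python3 -c "
from h import *
go(0.45,-0.025,0.16,-1.571)"
```

```text
t=9.3 pos [0.549  0.0341 0.1326] yaw -1.566 | tx 0.235 ty 0.397 tz -0.110 twist 0.0015 | dist 0.118 rows 2.8/0.0
```

>>> {"op": "arm_command", "data": {
  "commands": [
    {"tx": 0.23,"ty": 0.4,"tz": -0.1,"twist": 0},
    {"tx": 0.23,"ty": 0.4,"tz": -0.1,"twist": 0},
    {"tx": 0.23,"ty": 0.4,"tz": -0.1,"twist": 0},
    {"tx": 0.23,"ty": 0.4,"tz": -0.1,"twist": 0},
    {"tx": 0.23,"ty": 0.4,"tz": -0.1,"twist": 0},
    {"tx": 0.23,"ty": 0.4,"tz": -0.1,"twist": 0},
    {"tx": 0.23,"ty": 0.4,"tz": -0.1,"twist": 0},
    {"tx": 0.23,"ty": 0.4,"tz": -0.1,"twist": 0}
  ]
}}

```text
t: 9.97
eef_pos: [0.4496, -0.0237, 0.1561]
ee_rot: [3.141, -0.0, -1.567]
force: [-0.6, -0.3, 0.5]
width: 0.0722
gripper_force: 0.0
```

```bash
cat > close.py <<'E'
from h import *
import sys
# close.py name query x0 y0 z : rectified 1500px/m patch 0.2 m around (x0,y0) at height z, with mask axis
name,q=sys.argv[1:3]; x0,y0,z=map(float,sys.argv[3:6])
grab_frame('wrist'); c=calibration('wrist'); f=save('wrist',name)
S=3000;H=.1
W=[(x0+H,y0-H),(x0-H,y0-H),(x0-H,y0+H),(x0+H,y0+H)]
M=cv2.getPerspectiveTransform(np.float32([w2p([a,b,z],'wrist',c) for a,b in W]),np.float32([[0,0],[600,0],[600,600],[0,600]]))
o=cv2.warpPerspective(f[:,:,::-1],M,(600,600),flags=2)
cv2.imwrite(f'pics/{name}r.png',o)
for r in regions_of(q,'wrist')[:3]:
    m=cv2.warpPerspective(r['region'].astype(np.uint8)*255,M,(600,600))>127
    ct=max(cv2.findContours(m.astype(np.uint8),0,1)[0],key=cv2.contourArea,default=None)
    if ct is None: continue
    (u,v),sz,_=cv2.minAreaRect(ct); b=cv2.boxPoints(cv2.minAreaRect(ct))
    e=max([b[1]-b[0],b[2]-b[1]],key=np.linalg.norm)
    mu=cv2.moments(ct)
    print(q,round(r['score'],2),'rect centre',(x0+H-u/S).round(4),(y0-H+v/S).round(4),np.round(np.array(sz)/3,1),'long axis dir deg',np.degrees(np.arctan2(e[1],-e[0])).round(1),
      'centroid',round(x0+H-mu['m10']/mu['m00']/S,4),round(y0-H+mu['m01']/mu['m00']/S,4))
print('tcp',get_state()['eef_pos'].round(4),get_state()['ee_rot'].round(3))
E
python3 close.py b1 bolt 0.447 -0.032 0.018
```

```text
Traceback (most recent call last):
  File "close.py", line 18, in <module>
    print(q,round(r['score'],2),'rect centre',(x0+H-u/S).round(4),(y0-H+v/S).round(4),np.round(np.array(sz)/3,1),'long axis dir deg',np.degrees(np.arctan2(e[1],-e[0])).round(1),
                                              ^^^^^^^^^^^^^^^^
AttributeError: 'float' object has no attribute 'round'
```

View pics/b1r.png

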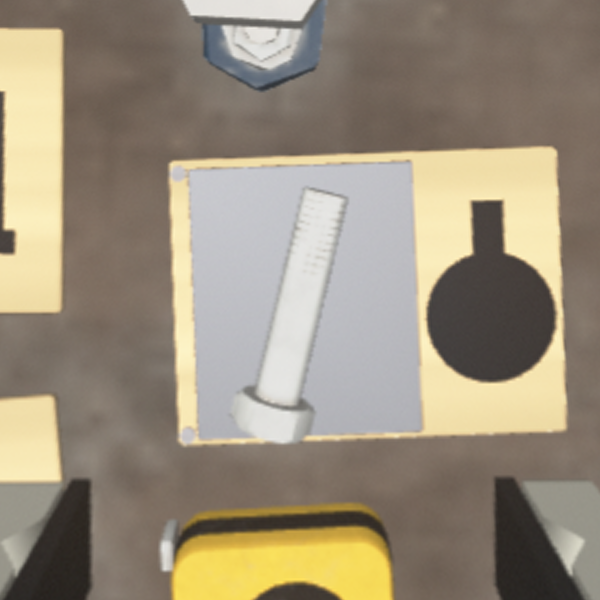

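The view shows the bolt with its tail end at (326,192), its head at the lower end and its axis 12° off the plate's y. I'll grasp near the head end of the shank.

```bash
sed -i "s/(x0+H-u\/S).round(4),(y0-H+v\/S).round(4)/round(x0+H-u\/S,4),round(y0-H+v\/S,4)/" close.py; python3 -c "
from h import *
go(0.448,-0.0229,0.011,-1.786)"
```

```text
t=10.1 pos [ 0.4492 -0.0238  0.156 ] yaw -1.567 | tx -0.004 ty 0.005 tz 0.580 twist 0.0698 | dist 0.145 rows 3.5/1.8
```

>>> {"op": "arm_command", "data": {
  "commands": [
    {"tx": 0,"ty": 0.005,"tz": 0.15,"twist": 0.07},
    {"tx": 0,"ty": 0.005,"tz": 0.3,"twist": 0.07},
    {"tx": 0,"ty": 0.005,"tz": 0.42,"twist": 0.07},
    {"tx": 0,"ty": 0.005,"tz": 0.52,"twist": 0.07},
    {"tx": 0,"ty": 0.005,"tz": 0.56,"twist": 0.07},
    {"tx": 0,"ty": 0.005,"tz": 0.58,"twist": 0.07},
    {"tx": 0,"ty": 0.005,"tz": 0.58,"twist": 0.07},
    {"tx": 0,"ty": 0.005,"tz": 0.58,"twist": 0.07}
  ],
  "claw": 0.5
}}

```text
t: 10.78
eef_pos: [0.4482, -0.0239, 0.0117]
ee_rot: [3.142, -0.0, -1.786]
force: [-0.1, -0.5, 0.3]
width: 0.0438
gripper_force: 0.0
```

>>> {"op": "arm_command", "data": {
  "commands": [
    {"tx": 0,"ty": 0,"tz": 0,"twist": 0},
    {"tx": 0,"ty": 0,"tz": 0,"twist": 0},
    {"tx": 0,"ty": 0,"tz": 0,"twist": 0},
    {"tx": 0,"ty": 0,"tz": 0,"twist": 0},
    {"tx": 0,"ty": 0,"tz": 0,"twist": 0},
    {"tx": 0,"ty": 0,"tz": 0,"twist": 0},
    {"tx": 0,"ty": 0,"tz": 0,"twist": 0},
    {"tx": 0,"ty": 0,"tz": 0,"twist": 0}
  ],
  "claw": 0,
  "grip_force": 30
}}

```text
t: 11.45
eef_pos: [0.4481, -0.024, 0.0119]
ee_rot: [-3.141, 0.0, -1.787]
force: [-0.3, 0.1, 4.8]
width: 0.0144
gripper_force: 30.0
```

```bash
python3 -c "
from h import *
go(0.621,-0.072,0.013,-1.571)"
```

```text
t=11.4 pos [ 0.4481 -0.024   0.0119] yaw -1.787 | tx 0.040 ty -0.717 tz -0.004 twist -0.0686 | dist 0.179 rows 4.3/1.7
```

>>> {"op": "arm_command", "data": {
  "commands": [
    {"tx": 0,"ty": 0,"tz": -0.12,"twist": 0},
    {"tx": 0,"ty": 0,"tz": -0.24,"twist": 0},
    {"tx": 0.01,"ty": -0.15,"tz": -0.28,"twist": -0.03},
    {"tx": 0.02,"ty": -0.31,"tz": -0.28,"twist": -0.07},
    {"tx": 0.03,"ty": -0.47,"tz": -0.28,"twist": -0.07},
    {"tx": 0.04,"ty": -0.63,"tz": -0.28,"twist": -0.07},
    {"tx": 0.045,"ty": -0.715,"tz": -0.28,"twist": -0.07},
    {"tx": 0.045,"ty": -0.715,"tz": -0.2,"twist": -0.07}
  ]
}}

```text
t: 12.12
eef_pos: [0.6264, -0.0745, 0.0636]
ee_rot: [-3.135, -0.0, -1.567]
force: [2.6, 0.3, -0.8]
width: 0.0145
gripper_force: 30.0
```

```bash
python3 -c "
from h import *
print(get_state()['width'])
go(0.621,-0.073,0.013,-1.571)"
```

```text
0.014451425083179507
t=12.1 pos [ 0.6264 -0.0745  0.0636] yaw -1.567 | tx -0.006 ty 0.021 tz 0.203 twist 0.0012 | dist 0.051 rows 1.2/0.0
```

>>> {"op": "arm_command", "data": {
  "commands": [
    {"tx": 0,"ty": 0,"tz": 0.08,"twist": 0},
    {"tx": 0,"ty": 0,"tz": 0.14,"twist": 0},
    {"tx": 0,"ty": 0,"tz": 0.17,"twist": 0},
    {"tx": 0,"ty": 0,"tz": 0.18,"twist": 0},
    {"tx": 0,"ty": 0,"tz": 0.19,"twist": 0},
    {"tx": 0,"ty": 0,"tz": 0.195,"twist": 0},
    {"tx": 0,"ty": 0,"tz": 0.2,"twist": 0},
    {"tx": 0,"ty": 0,"tz": 0.2,"twist": 0}
  ]
}}

```text
t: 12.78
eef_pos: [0.6204, -0.0732, 0.0123]
ee_rot: [-3.14, 0.0, -1.567]
force: [0.5, 0.3, -2.4]
width: 0.0145
gripper_force: 30.0
```

>>> {"op": "arm_command", "data": {
  "commands": [
    {"tx": 0,"ty": 0,"tz": 0,"twist": 0},
    {"tx": 0,"ty": 0,"tz": 0,"twist": 0},
    {"tx": 0,"ty": 0,"tz": 0,"twist": 0},
    {"tx": 0,"ty": 0,"tz": 0,"twist": 0},
    {"tx": 0,"ty": 0,"tz": -0.1,"twist": 0},
    {"tx": 0,"ty": 0,"tz": -0.25,"twist": 0},
    {"tx": 0,"ty": 0,"tz": -0.42,"twist": 0},
    {"tx": 0,"ty": 0,"tz": -0.6,"twist": 0}
  ],
  "claw": 0.35
}}

```text
t: 13.45
eef_pos: [0.6193, -0.0735, 0.1588]
ee_rot: [3.14, -0.0, -1.567]
force: [1.7, -0.9, 0.1]
width: 0.0306
gripper_force: 0.0
```

```bash
python3 close.py b2 bolt 0.62 -0.06 0.018; python3 -c "
from h import *
go(0.475,0.19,0.17,-1.571)"
```

```text
bolt 0.89 rect centre 0.621 -0.0765 [85.  27.3] long axis dir deg 90.0 centroid 0.6208 -0.0728
tcp [ 0.6224 -0.0732  0.1622] [-3.133e+00  1.000e-03 -1.566e+00]
t=13.6 pos [ 0.6224 -0.0732  0.1622] yaw -1.566 | tx -1.055 ty 0.585 tz -0.031 twist 0.0015 | dist 0.302 rows 7.2/0.0
```

View pics/b2r.png

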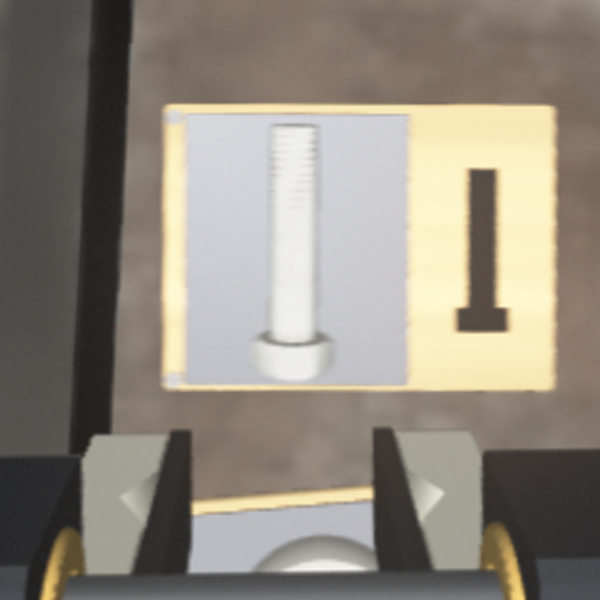

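The bolt lies straight on its seat, at most 4 mm off in y. I may nudge it later. Next, the gauge.

>>> {"op": "arm_command", "data": {
  "commands": [
    {"tx": -1.0,"ty": 0.58,"tz": -0.03,"twist": 0},
    {"tx": -1.0,"ty": 0.58,"tz": -0.03,"twist": 0},
    {"tx": -1.0,"ty": 0.58,"tz": -0.03,"twist": 0},
    {"tx": -1.0,"ty": 0.58,"tz": -0.03,"twist": 0},
    {"tx": -1.0,"ty": 0.58,"tz": -0.03,"twist": 0},
    {"tx": -1.0,"ty": 0.58,"tz": -0.03,"twist": 0},
    {"tx": -1.0,"ty": 0.58,"tz": -0.03,"twist": 0},
    {"tx": -1.0,"ty": 0.58,"tz": -0.03,"twist": 0}
  ],
  "claw": 1
}}

```text
t: 14.27
eef_pos: [0.4713, 0.1804, 0.1648]
ee_rot: [-3.142, 0.001, -1.562]
force: [1.1, -1.3, 0.3]
width: 0.0785
gripper_force: 0.0
```

```bash
sed -i "s/^grab_frame('wrist'); c=/[grab_frame('top') for _ in range(3)]; c=/" close.py; python3 close.py g1 gauge 0.465 0.19 0.03
```

```text
gauge 0.66 rect centre 0.4584 0.1884 [68.9 80.5] long axis dir deg -141.9 centroid 0.4534 0.187
tcp [0.474  0.1752 0.1644] [ 3.141e+00 -1.000e-03 -1.568e+00]
```

View pics/g1r.png

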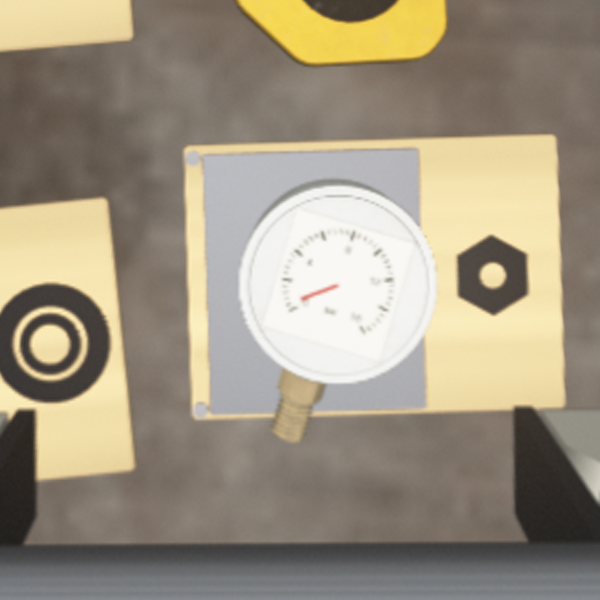

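The gauge dial is centred at (338,284) with the stub pointing to about 74.5° in world axes. I'll grasp across the case.

```bash
python3 -c "
from h import *
go(0.4528,0.1826,0.014,-1.841);print(get_state()['width'],get_state()['q'])"
```

```text
t=14.5 pos [0.474  0.1752 0.1644] yaw -1.568 | tx -0.030 ty 0.085 tz 0.602 twist 0.0870 | dist 0.152 rows 3.6/2.2
0.0872362886660514 [ 7.43393614e-01  1.32045163e-01 -4.44401685e-01 -8.26890762e-06
 -9.95289374e-01 -7.40311154e-01]
```

>>> {"op": "arm_command", "data": {
  "commands": [
    {"tx": -0.03,"ty": 0.085,"tz": 0.1,"twist": 0.087},
    {"tx": -0.03,"ty": 0.085,"tz": 0.2,"twist": 0.087},
    {"tx": -0.03,"ty": 0.085,"tz": 0.32,"twist": 0.087},
    {"tx": -0.03,"ty": 0.085,"tz": 0.44,"twist": 0.087},
    {"tx": -0.03,"ty": 0.085,"tz": 0.53,"twist": 0.087},
    {"tx": -0.03,"ty": 0.085,"tz": 0.58,"twist": 0.087},
    {"tx": -0.03,"ty": 0.085,"tz": 0.6,"twist": 0.087},
    {"tx": -0.03,"ty": 0.085,"tz": 0.6,"twist": 0.087}
  ]
}}

```text
t: 15.18
eef_pos: [0.4525, 0.1818, 0.0136]
ee_rot: [3.14, -0.003, -1.842]
force: [-0.2, -0.6, 0.6]
width: 0.0878
gripper_force: 0.0
```

>>> {"op": "arm_command", "data": {
  "commands": [
    {"tx": 0,"ty": 0,"tz": 0,"twist": 0},
    {"tx": 0,"ty": 0,"tz": 0,"twist": 0},
    {"tx": 0,"ty": 0,"tz": 0,"twist": 0},
    {"tx": 0,"ty": 0,"tz": 0,"twist": 0},
    {"tx": 0,"ty": 0,"tz": 0,"twist": 0},
    {"tx": 0,"ty": 0,"tz": 0,"twist": 0},
    {"tx": 0,"ty": 0,"tz": 0,"twist": 0},
    {"tx": 0,"ty": 0,"tz": 0,"twist": 0}
  ],
  "claw": 0,
  "grip_force": 25
}}

```text
t: 15.85
eef_pos: [0.4531, 0.1839, 0.0157]
ee_rot: [-3.141, 0.001, -1.84]
force: [-0.8, -0.5, 7.5]
width: 0.0641
gripper_force: 25.0
```

```bash
python3 -c "
from h import *
go(0.4456,0.08,0.2,-1.841)"
```

```text
t=15.8 pos [0.4531 0.1839 0.0157] yaw -1.840 | tx 0.408 ty -0.082 tz -0.737 twist 0.0004 | dist 0.212 rows 5.1/0.0
```

>>> {"op": "arm_command", "data": {
  "commands": [
    {"tx": 0,"ty": 0,"tz": -0.1,"twist": 0},
    {"tx": 0,"ty": 0,"tz": -0.25,"twist": 0},
    {"tx": 0.05,"ty": 0,"tz": -0.4,"twist": -0.04},
    {"tx": 0.13,"ty": -0.02,"tz": -0.5,"twist": -0.08},
    {"tx": 0.23,"ty": -0.04,"tz": -0.6,"twist": -0.12},
    {"tx": 0.33,"ty": -0.06,"tz": -0.7,"twist": -0.16},
    {"tx": 0.41,"ty": -0.08,"tz": -0.74,"twist": -0.2},
    {"tx": 0.41,"ty": -0.08,"tz": -0.74,"twist": -0.24}
  ]
}}

```text
t: 16.52
eef_pos: [0.4449, 0.0774, 0.2028]
ee_rot: [-3.137, 0.0, -1.085]
force: [0.6, 0.6, -2.7]
width: 0.0648
gripper_force: 25.0
```

>>> {"op": "arm_command", "data": {
  "commands": [
    {"tx": 0,"ty": 0,"tz": 0,"twist": -0.04},
    {"tx": 0,"ty": 0,"tz": 0,"twist": -0.08},
    {"tx": 0,"ty": 0,"tz": 0,"twist": -0.12},
    {"tx": 0,"ty": 0,"tz": 0,"twist": -0.16},
    {"tx": 0,"ty": 0,"tz": 0,"twist": -0.2},
    {"tx": 0,"ty": 0,"tz": 0,"twist": -0.24},
    {"tx": 0,"ty": 0,"tz": 0,"twist": -0.28},
    {"tx": 0,"ty": 0,"tz": 0,"twist": -0.32}
  ]
}}

```text
t: 17.18
eef_pos: [0.4441, 0.0793, 0.1997]
ee_rot: [-3.141, 0.0, -0.084]
force: [0.1, -0.6, -1.8]
width: 0.0643
gripper_force: 25.0
```

>>> {"op": "arm_command", "data": {
  "commands": [
    {"tx": 0,"ty": 0,"tz": 0,"twist": -0.04},
    {"tx": 0,"ty": 0,"tz": 0,"twist": -0.08},
    {"tx": 0,"ty": 0,"tz": 0,"twist": -0.12},
    {"tx": 0,"ty": 0,"tz": 0,"twist": -0.16},
    {"tx": 0,"ty": 0,"tz": 0,"twist": -0.2},
    {"tx": 0,"ty": 0,"tz": 0,"twist": -0.24},
    {"tx": 0,"ty": 0,"tz": 0,"twist": -0.28},
    {"tx": 0,"ty": 0,"tz": 0,"twist": -0.32}
  ]
}}

```text
t: 17.85
eef_pos: [0.4441, 0.0793, 0.1997]
ee_rot: [-3.141, 0.0, 0.916]
force: [-0.1, -0.2, -1.6]
width: 0.0647
gripper_force: 25.0
```

```bash
python3 -c "
from h import *
print(get_state()['width'],get_state()['q'][5])
go(0.4456,-0.019,0.06,1.604)"
```

```text
0.06469360798640077 1.8716336136149572
t=17.9 pos [0.4441 0.0793 0.1997] yaw 0.916 | tx -0.308 ty 0.244 tz 0.559 twist -0.2190 | dist 0.171 rows 4.1/5.5
```

>>> {"op": "arm_command", "data": {
  "commands": [
    {"tx": 0,"ty": 0,"tz": 0,"twist": -0.04},
    {"tx": 0,"ty": 0,"tz": 0,"twist": -0.08},
    {"tx": -0.08,"ty": 0.06,"tz": 0.07,"twist": -0.12},
    {"tx": -0.16,"ty": 0.12,"tz": 0.17,"twist": -0.16},
    {"tx": -0.24,"ty": 0.19,"tz": 0.3,"twist": -0.2},
    {"tx": -0.31,"ty": 0.245,"tz": 0.44,"twist": -0.219},
    {"tx": -0.31,"ty": 0.245,"tz": 0.56,"twist": -0.219},
    {"tx": -0.31,"ty": 0.245,"tz": 0.56,"twist": -0.219}
  ]
}}

```text
t: 18.52
eef_pos: [0.441, -0.0217, 0.0551]
ee_rot: [-3.132, 0.002, 1.594]
force: [-0.8, 0.0, -1.4]
width: 0.0641
gripper_force: 25.0
```

```bash
python3 -c "
from h import *
print(get_state()['width'])
go(0.4456,-0.019,0.0165,1.604)"
```

```text
0.06414480178987844
t=18.5 pos [ 0.441  -0.0217  0.0551] yaw 1.594 | tx 0.010 ty 0.019 tz 0.154 twist -0.0030 | dist 0.039 rows 0.9/0.1
```

>>> {"op": "arm_command", "data": {
  "commands": [
    {"tx": 0,"ty": 0,"tz": 0,"twist": 0},
    {"tx": 0,"ty": 0,"tz": 0.05,"twist": 0},
    {"tx": 0,"ty": 0,"tz": 0.1,"twist": 0},
    {"tx": 0,"ty": 0,"tz": 0.13,"twist": 0},
    {"tx": 0,"ty": 0,"tz": 0.15,"twist": 0},
    {"tx": 0,"ty": 0,"tz": 0.16,"twist": 0},
    {"tx": 0,"ty": 0,"tz": 0.17,"twist": 0},
    {"tx": 0,"ty": 0,"tz": 0.17,"twist": 0}
  ]
}}

```text
t: 19.18
eef_pos: [0.4457, -0.0192, 0.0177]
ee_rot: [3.141, -0.0, 1.598]
force: [-0.9, -0.7, -1.6]
width: 0.0643
gripper_force: 25.0
```

```bash
python3 -c "
from h import *
go(0.4456,-0.019,0.0160,1.604)"
```

```text
t=19.2 pos [ 0.4457 -0.0192  0.0177] yaw 1.598 | tx 0.001 ty -0.001 tz 0.007 twist -0.0019 | dist 0.002 rows 0.0/0.0
```

>>> {"op": "arm_command", "data": {
  "commands": [
    {"tx": 0,"ty": 0,"tz": 0,"twist": 0},
    {"tx": 0,"ty": 0,"tz": 0,"twist": 0},
    {"tx": 0,"ty": 0,"tz": 0,"twist": 0},
    {"tx": 0,"ty": 0,"tz": 0,"twist": 0},
    {"tx": 0,"ty": 0,"tz": -0.1,"twist": 0},
    {"tx": 0,"ty": 0,"tz": -0.25,"twist": 0},
    {"tx": 0,"ty": 0,"tz": -0.42,"twist": 0},
    {"tx": 0,"ty": 0,"tz": -0.6,"twist": 0}
  ],
  "claw": 1
}}

```text
t: 19.85
eef_pos: [0.4447, -0.0198, 0.1649]
ee_rot: [-3.141, 0.0, 1.598]
force: [1.9, 1.0, -0.6]
width: 0.0875
gripper_force: 0.0
```

```bash
python3 close.py g2 gauge 0.447 -0.03 0.03
```

```text
gauge 0.74 rect centre 0.4425 -0.0249 [66.1 81.9] long axis dir deg -122.1 centroid 0.4465 -0.0217
tcp [ 0.4451 -0.0194  0.1633] [ 3.141e+00 -1.000e-03  1.597e+00]
```

View pics/g2r.png

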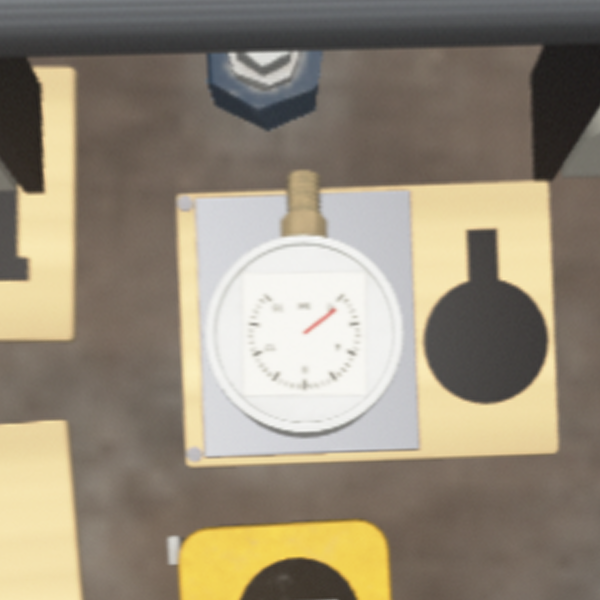

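The gauge sits centred (axis within ~1.5 mm of target) and aligned. Next, the nut: I'll rotate back while travelling.

>>> {"op": "arm_command", "data": {
  "commands": [
    {"tx": 0.16,"ty": 0,"tz": -0.05,"twist": 0.01},
    {"tx": 0.3,"ty": 0,"tz": -0.1,"twist": 0.05},
    {"tx": 0.4,"ty": 0,"tz": -0.2,"twist": 0.09},
    {"tx": 0.4,"ty": 0,"tz": -0.2,"twist": 0.13},
    {"tx": 0.4,"ty": 0,"tz": -0.2,"twist": 0.17},
    {"tx": 0.4,"ty": 0,"tz": -0.2,"twist": 0.21},
    {"tx": 0.4,"ty": 0,"tz": -0.2,"twist": 0.25},
    {"tx": 0.4,"ty": 0,"tz": -0.2,"twist": 0.29}
  ],
  "claw": 0.6
}}

```text
t: 20.77
eef_pos: [0.4419, 0.0802, 0.2115]
ee_rot: [-3.141, 0.003, 0.697]
force: [0.2, -0.0, -0.0]
width: 0.0528
gripper_force: 0.0
```

>>> {"op": "arm_command", "data": {
  "commands": [
    {"tx": 0,"ty": 0,"tz": 0,"twist": 0.04},
    {"tx": 0,"ty": 0,"tz": 0,"twist": 0.08},
    {"tx": 0,"ty": 0,"tz": 0,"twist": 0.12},
    {"tx": 0,"ty": 0,"tz": 0,"twist": 0.16},
    {"tx": 0,"ty": 0,"tz": 0,"twist": 0.2},
    {"tx": 0,"ty": 0,"tz": 0,"twist": 0.24},
    {"tx": 0,"ty": 0,"tz": 0,"twist": 0.28},
    {"tx": 0,"ty": 0,"tz": 0,"twist": 0.32}
  ]
}}

```text
t: 21.43
eef_pos: [0.4419, 0.0801, 0.2114]
ee_rot: [3.139, 0.002, -0.303]
force: [-0.8, 0.5, -0.3]
width: 0.0526
gripper_force: 0.0
```

```bash
python3 -c "
from h import *
go(0.614,0.212,0.165,-1.571)"
```

```text
t=21.4 pos [0.4419 0.0801 0.2114] yaw -0.303 | tx 0.500 ty -0.709 tz 0.186 twist 0.4036 | dist 0.222 rows 5.3/10.1
```

>>> {"op": "arm_command", "data": {
  "commands": [
    {"tx": 0,"ty": 0,"tz": 0,"twist": 0.04},
    {"tx": 0.08,"ty": -0.12,"tz": 0.0,"twist": 0.08},
    {"tx": 0.16,"ty": -0.24,"tz": 0.0,"twist": 0.12},
    {"tx": 0.25,"ty": -0.36,"tz": 0.0,"twist": 0.16},
    {"tx": 0.34,"ty": -0.48,"tz": 0.0,"twist": 0.2},
    {"tx": 0.42,"ty": -0.6,"tz": 0.0,"twist": 0.24},
    {"tx": 0.5,"ty": -0.71,"tz": 0.05,"twist": 0.28},
    {"tx": 0.5,"ty": -0.71,"tz": 0.1,"twist": 0.32}
  ]
}}

```text
t: 22.1
eef_pos: [0.6176, 0.2165, 0.1842]
ee_rot: [3.139, -0.002, -1.302]
force: [-0.5, 0.1, -0.1]
width: 0.0522
gripper_force: 0.0
```

>>> {"op": "arm_command", "data": {
  "commands": [
    {"tx": 0,"ty": 0,"tz": 0.02,"twist": 0.04},
    {"tx": 0,"ty": 0,"tz": 0.05,"twist": 0.084},
    {"tx": 0,"ty": 0,"tz": 0.08,"twist": 0.084},
    {"tx": 0,"ty": 0,"tz": 0.08,"twist": 0.084},
    {"tx": 0,"ty": 0,"tz": 0.08,"twist": 0.084},
    {"tx": 0,"ty": 0,"tz": 0.08,"twist": 0.084},
    {"tx": 0,"ty": 0,"tz": 0.08,"twist": 0.084},
    {"tx": 0,"ty": 0,"tz": 0.08,"twist": 0.084}
  ]
}}

```text
t: 22.77
eef_pos: [0.6143, 0.2138, 0.1689]
ee_rot: [-3.141, 0.001, -1.559]
force: [0.6, -1.0, -0.1]
width: 0.0524
gripper_force: 0.0
```

```bash
python3 close.py n1 nut 0.614 0.215 0.024
```

```text
nut 0.83 rect centre 0.6133 0.2232 [36.3 30.7] long axis dir deg 90.0 centroid 0.6133 0.2233Traceback (most recent call last):
  File "close.py", line 19, in <module>
    'centroid',round(x0+H-mu['m10']/mu['m00']/S,4),round(y0-H+mu['m01']/mu['m00']/S,4))
                          ~~~~~~~~~^~~~~~~~~~
ZeroDivisionError: float division by zero
```

View pics/n1r.png

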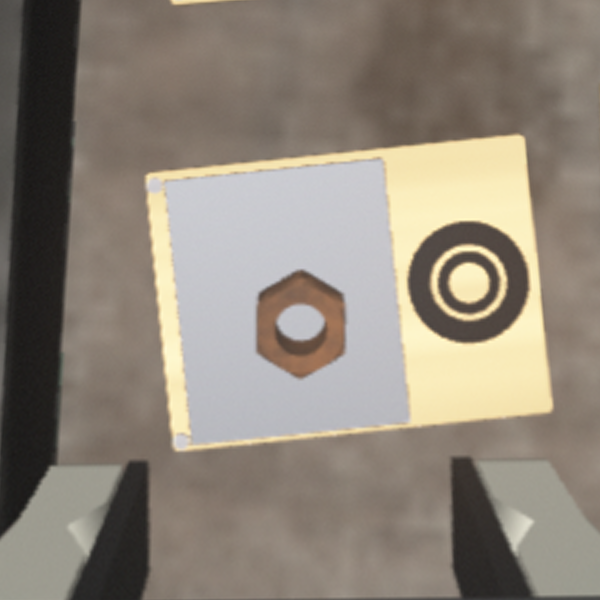

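The nut's flats face ±x (u=257 and 346, 29.7 mm apart) and its centre is at (0.6135, 0.224). I grasp it without a turn.

```bash
python3 -c "
from h import *
go(0.6135,0.224,0.0115,-1.571)"
```

```text
t=23.0 pos [0.6142 0.2137 0.1685] yaw -1.560 | tx -0.041 ty 0.002 tz 0.628 twist 0.0034 | dist 0.157 rows 3.8/0.1
```

>>> {"op": "arm_command", "data": {
  "commands": [
    {"tx": -0.04,"ty": 0,"tz": 0.12,"twist": 0.003},
    {"tx": -0.04,"ty": 0,"tz": 0.25,"twist": 0.003},
    {"tx": -0.04,"ty": 0,"tz": 0.38,"twist": 0.003},
    {"tx": -0.04,"ty": 0,"tz": 0.5,"twist": 0.003},
    {"tx": -0.04,"ty": 0,"tz": 0.58,"twist": 0.003},
    {"tx": -0.04,"ty": 0,"tz": 0.625,"twist": 0.003},
    {"tx": -0.04,"ty": 0,"tz": 0.625,"twist": 0.003},
    {"tx": -0.04,"ty": 0,"tz": 0.625,"twist": 0.003}
  ]
}}

```text
t: 23.68
eef_pos: [0.6144, 0.2239, 0.0121]
ee_rot: [-3.141, -0.0, -1.57]
force: [0.4, 0.6, 0.5]
width: 0.0526
gripper_force: 0.0
```

>>> {"op": "arm_command", "data": {
  "commands": [
    {"tx": 0,"ty": 0,"tz": 0,"twist": 0},
    {"tx": 0,"ty": 0,"tz": 0,"twist": 0},
    {"tx": 0,"ty": 0,"tz": 0,"twist": 0},
    {"tx": 0,"ty": 0,"tz": 0,"twist": 0},
    {"tx": 0,"ty": 0,"tz": 0,"twist": 0},
    {"tx": 0,"ty": 0,"tz": 0,"twist": 0},
    {"tx": 0,"ty": 0,"tz": 0,"twist": 0},
    {"tx": 0,"ty": 0,"tz": 0,"twist": 0}
  ],
  "claw": 0,
  "grip_force": 20
}}

```text
t: 24.35
eef_pos: [0.6143, 0.2239, 0.0126]
ee_rot: [-3.141, 0.0, -1.57]
force: [-1.6, -0.8, 4.9]
width: 0.0294
gripper_force: 20.0
```

```bash
python3 -c "
from h import *
go(0.460,0.189,0.06,-1.571)"
```

```text
t=24.4 pos [0.6143 0.2239 0.0126] yaw -1.570 | tx 0.139 ty 0.617 tz -0.189 twist 0.0004 | dist 0.165 rows 4.0/0.0
```

>>> {"op": "arm_command", "data": {
  "commands": [
    {"tx": 0,"ty": 0,"tz": -0.12,"twist": 0},
    {"tx": 0,"ty": 0,"tz": -0.24,"twist": 0},
    {"tx": 0.03,"ty": 0.13,"tz": -0.28,"twist": 0},
    {"tx": 0.06,"ty": 0.27,"tz": -0.28,"twist": 0},
    {"tx": 0.09,"ty": 0.41,"tz": -0.28,"twist": 0},
    {"tx": 0.12,"ty": 0.54,"tz": -0.26,"twist": 0},
    {"tx": 0.14,"ty": 0.617,"tz": -0.22,"twist": 0},
    {"tx": 0.14,"ty": 0.617,"tz": -0.19,"twist": 0}
  ]
}}

```text
t: 25.02
eef_pos: [0.4557, 0.1867, 0.0592]
ee_rot: [3.14, -0.0, -1.57]
force: [-1.5, -0.9, -1.0]
width: 0.0292
gripper_force: 20.0
```

>>> {"op": "arm_command", "data": {
  "commands": [
    {"tx": 0,"ty": 0,"tz": 0,"twist": 0},
    {"tx": 0,"ty": 0,"tz": 0.06,"twist": 0},
    {"tx": 0,"ty": 0,"tz": 0.11,"twist": 0},
    {"tx": 0,"ty": 0,"tz": 0.14,"twist": 0},
    {"tx": 0,"ty": 0,"tz": 0.16,"twist": 0},
    {"tx": 0,"ty": 0,"tz": 0.175,"twist": 0},
    {"tx": 0,"ty": 0,"tz": 0.185,"twist": 0},
    {"tx": 0,"ty": 0,"tz": 0.185,"twist": 0}
  ]
}}

```text
t: 25.68
eef_pos: [0.4601, 0.1887, 0.013]
ee_rot: [3.142, -0.0, -1.57]
force: [0.1, 0.4, -0.8]
width: 0.0291
gripper_force: 20.0
```

>>> {"op": "arm_command", "data": {
  "commands": [
    {"tx": 0,"ty": 0,"tz": 0,"twist": 0},
    {"tx": 0,"ty": 0,"tz": 0,"twist": 0},
    {"tx": 0,"ty": 0,"tz": 0,"twist": 0},
    {"tx": 0,"ty": 0,"tz": 0,"twist": 0},
    {"tx": 0,"ty": 0,"tz": -0.1,"twist": 0},
    {"tx": 0,"ty": 0,"tz": -0.25,"twist": 0},
    {"tx": 0,"ty": 0,"tz": -0.42,"twist": 0},
    {"tx": 0,"ty": 0,"tz": -0.6,"twist": 0}
  ],
  "claw": 0.6
}}

```text
t: 26.35
eef_pos: [0.4592, 0.1881, 0.1608]
ee_rot: [3.141, -0.001, -1.57]
force: [0.4, 1.8, -0.4]
width: 0.0526
gripper_force: 0.0
```

```bash
python3 close.py n2 nut 0.46 0.19 0.024; python3 -c "
from h import *
go(0.6103,0.0568,0.15,-1.571)"
```

```text
nut 0.94 rect centre 0.4594 0.1877 [30.9 34.1] long axis dir deg -91.2 centroid 0.4599 0.1879
nut 0.33 rect centre 0.5403 0.2063 [96.7 39.3] long axis dir deg 90.0 centroid 0.5425 0.205
tcp [0.4595 0.1885 0.1593] [-3.141e+00  1.000e-03 -1.570e+00]
t=26.6 pos [0.4595 0.1885 0.1593] yaw -1.570 | tx 0.527 ty -0.603 tz 0.037 twist 0.0003 | dist 0.200 rows 4.8/0.0
```

>>> {"op": "arm_command", "data": {
  "commands": [
    {"tx": 0.53,"ty": -0.6,"tz": 0,"twist": 0},
    {"tx": 0.53,"ty": -0.6,"tz": 0,"twist": 0},
    {"tx": 0.53,"ty": -0.6,"tz": 0,"twist": 0},
    {"tx": 0.53,"ty": -0.6,"tz": 0,"twist": 0},
    {"tx": 0.53,"ty": -0.6,"tz": 0,"twist": 0},
    {"tx": 0.53,"ty": -0.6,"tz": 0,"twist": 0},
    {"tx": 0.53,"ty": -0.6,"tz": 0,"twist": 0},
    {"tx": 0.53,"ty": -0.6,"tz": 0,"twist": 0}
  ],
  "claw": 0.83
}}

```text
t: 27.27
eef_pos: [0.6089, 0.0557, 0.1571]
ee_rot: [3.138, -0.001, -1.571]
force: [0.2, -0.6, 0.2]
width: 0.0727
gripper_force: 0.0
```

```bash
sed -i 's/if ct is None/if ct is None or cv2.contourArea(ct)<50/' close.py; python3 close.py c1 bearing 0.61 0.06 0.022; python3 -c "
from h import *
go(0.6103,0.0568,0.012,-1.571)"
```

```text
bearing 0.6 rect centre 0.6103 0.0538 [63.7 61.3] long axis dir deg 90.0 centroid 0.6104 0.0539
tcp [0.6094 0.0571 0.1592] [-3.141  0.    -1.568]
t=27.5 pos [0.6094 0.0571 0.1592] yaw -1.568 | tx 0.001 ty -0.004 tz 0.589 twist 0.0008 | dist 0.147 rows 3.5/0.0
```

>>> {"op": "arm_command", "data": {
  "commands": [
    {"tx": 0.012,"ty": -0.004,"tz": 0.12,"twist": 0},
    {"tx": 0.012,"ty": -0.004,"tz": 0.25,"twist": 0},
    {"tx": 0.012,"ty": -0.004,"tz": 0.38,"twist": 0},
    {"tx": 0.012,"ty": -0.004,"tz": 0.48,"twist": 0},
    {"tx": 0.012,"ty": -0.004,"tz": 0.55,"twist": 0},
    {"tx": 0.012,"ty": -0.004,"tz": 0.59,"twist": 0},
    {"tx": 0.012,"ty": -0.004,"tz": 0.59,"twist": 0},
    {"tx": 0.012,"ty": -0.004,"tz": 0.59,"twist": 0}
  ]
}}

```text
t: 28.18
eef_pos: [0.6112, 0.0537, 0.0121]
ee_rot: [-3.141, -0.0, -1.569]
force: [0.5, 0.5, 0.2]
width: 0.0729
gripper_force: 0.0
```

>>> {"op": "arm_command", "data": {
  "commands": [
    {"tx": 0,"ty": 0,"tz": 0,"twist": 0},
    {"tx": 0,"ty": 0,"tz": 0,"twist": 0},
    {"tx": 0,"ty": 0,"tz": 0,"twist": 0},
    {"tx": 0,"ty": 0,"tz": 0,"twist": 0},
    {"tx": 0,"ty": 0,"tz": 0,"twist": 0},
    {"tx": 0,"ty": 0,"tz": 0,"twist": 0},
    {"tx": 0,"ty": 0,"tz": 0,"twist": 0},
    {"tx": 0,"ty": 0,"tz": 0,"twist": 0}
  ],
  "claw": 0,
  "grip_force": 30
}}

```text
t: 28.85
eef_pos: [0.6114, 0.0535, 0.0129]
ee_rot: [-3.14, 0.001, -1.57]
force: [-2.1, 1.8, 6.9]
width: 0.0611
gripper_force: 30.0
```

```bash
python3 -c "
from h import *
go(0.619,0.219,0.06,-1.571)"
```

```text
t=28.9 pos [0.6114 0.0535 0.0129] yaw -1.570 | tx -0.662 ty -0.031 tz -0.188 twist 0.0004 | dist 0.172 rows 4.1/0.0
```

>>> {"op": "arm_command", "data": {
  "commands": [
    {"tx": 0,"ty": 0,"tz": -0.12,"twist": 0},
    {"tx": 0,"ty": 0,"tz": -0.22,"twist": 0},
    {"tx": -0.15,"ty": -0.01,"tz": -0.22,"twist": 0},
    {"tx": -0.3,"ty": -0.02,"tz": -0.22,"twist": 0},
    {"tx": -0.45,"ty": -0.025,"tz": -0.22,"twist": 0},
    {"tx": -0.6,"ty": -0.028,"tz": -0.22,"twist": 0},
    {"tx": -0.66,"ty": -0.028,"tz": -0.2,"twist": 0},
    {"tx": -0.66,"ty": -0.028,"tz": -0.19,"twist": 0}
  ]
}}

```text
t: 29.52
eef_pos: [0.6178, 0.222, 0.0588]
ee_rot: [-3.141, 0.001, -1.567]
force: [0.3, -1.3, -2.3]
width: 0.0611
gripper_force: 30.0
```

>>> {"op": "arm_command", "data": {
  "commands": [
    {"tx": 0,"ty": 0,"tz": 0,"twist": 0},
    {"tx": 0,"ty": 0,"tz": 0.06,"twist": 0},
    {"tx": 0,"ty": 0,"tz": 0.11,"twist": 0},
    {"tx": 0,"ty": 0,"tz": 0.14,"twist": 0},
    {"tx": 0,"ty": 0,"tz": 0.16,"twist": 0},
    {"tx": 0,"ty": 0,"tz": 0.175,"twist": 0},
    {"tx": 0,"ty": 0,"tz": 0.185,"twist": 0},
    {"tx": 0,"ty": 0,"tz": 0.185,"twist": 0}
  ]
}}

```text
t: 30.18
eef_pos: [0.618, 0.2179, 0.0132]
ee_rot: [-3.141, -0.0, -1.57]
force: [-0.0, -0.4, -0.7]
width: 0.0611
gripper_force: 30.0
```

>>> {"op": "arm_command", "data": {
  "commands": [
    {"tx": 0,"ty": 0,"tz": 0,"twist": 0},
    {"tx": 0,"ty": 0,"tz": 0,"twist": 0},
    {"tx": 0,"ty": 0,"tz": 0,"twist": 0},
    {"tx": 0,"ty": 0,"tz": 0,"twist": 0},
    {"tx": 0,"ty": 0,"tz": -0.1,"twist": 0},
    {"tx": 0,"ty": 0,"tz": -0.25,"twist": 0},
    {"tx": 0,"ty": 0,"tz": -0.42,"twist": 0},
    {"tx": 0,"ty": 0,"tz": -0.6,"twist": 0}
  ],
  "claw": 0.79
}}

```text
t: 30.85
eef_pos: [0.6173, 0.2179, 0.16]
ee_rot: [3.141, -0.001, -1.57]
force: [0.4, 0.6, -0.5]
width: 0.069
gripper_force: 0.0
```

```bash
python3 close.py c2 bearing 0.614 0.215 0.022; python3 -c "
from h import *
go(0.52,0.02,0.42,-1.571)"
```

```text
bearing 0.9 rect centre 0.6183 0.218 [64.  61.3] long axis dir deg 90.0 centroid 0.6183 0.2183
tcp [0.6176 0.2183 0.159 ] [-3.141e+00  1.000e-03 -1.570e+00]
t=31.1 pos [0.6176 0.2183 0.159 ] yaw -1.570 | tx 0.793 ty 0.391 tz -1.044 twist 0.0003 | dist 0.342 rows 8.2/0.0
```

View pics/c2r.png

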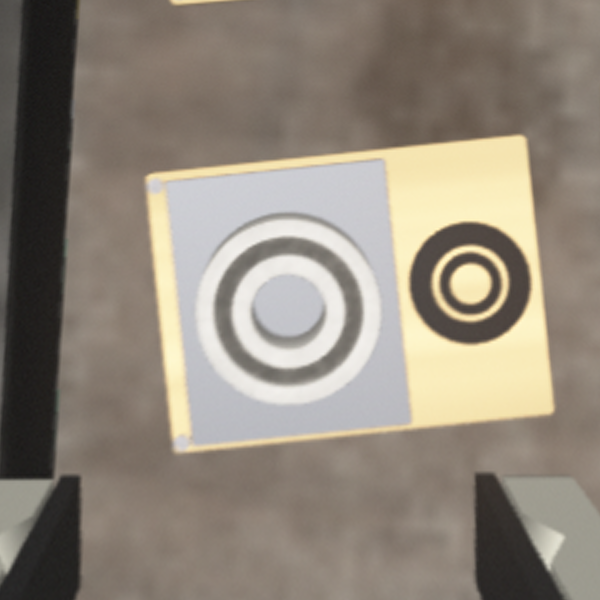

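The bearing is centred on its seat. Now I check the bolt's offset with the camera directly above it, which removes the parallax.

>>> {"op": "arm_command", "data": {
  "commands": [
    {"tx": 0.85,"ty": 0,"tz": 0,"twist": 0},
    {"tx": 0.85,"ty": 0,"tz": 0,"twist": 0},
    {"tx": 0.85,"ty": 0,"tz": 0,"twist": 0},
    {"tx": 0.85,"ty": 0,"tz": 0,"twist": 0},
    {"tx": 0.85,"ty": 0,"tz": 0,"twist": 0},
    {"tx": 0.85,"ty": 0,"tz": 0,"twist": 0},
    {"tx": 0.85,"ty": 0,"tz": 0,"twist": 0},
    {"tx": 0.85,"ty": 0,"tz": 0,"twist": 0}
  ],
  "claw": 0.5
}}

```text
t: 31.77
eef_pos: [0.6174, 0.0053, 0.1574]
ee_rot: [3.14, -0.0, -1.571]
force: [-1.2, 1.1, 0.6]
width: 0.0437
gripper_force: 0.0
```

```bash
python3 close.py b3 bolt 0.615 -0.07 0.012; python3 -c "
from h import *
print(np.array(calibration('wrist')['extrinsics'])[:3,3])"
```

```text
bolt 0.76 rect centre 0.6207 -0.078 [82.7 27.3] long axis dir deg 90.0 centroid 0.6208 -0.0742
tcp [0.618  0.007  0.1583] [ 3.141 -0.    -1.568]
[ 0.6188618 -0.0723254  0.315134 ]
```

View pics/b3r.png

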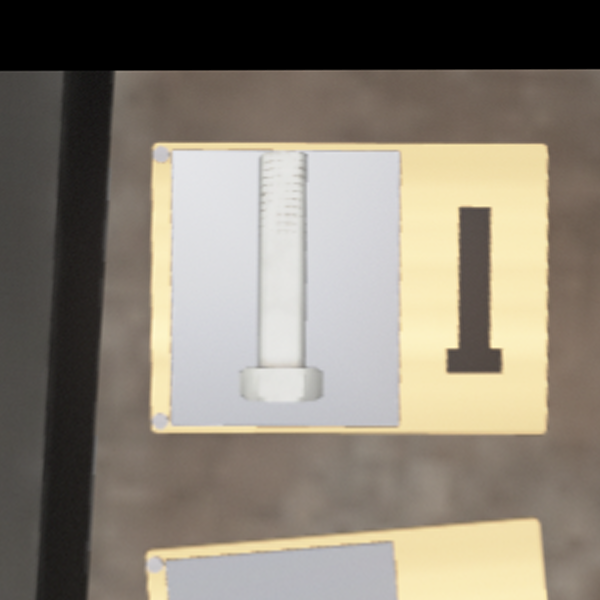

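The bolt is about 4 mm toward −y of the seat centre (bolt v 152–402, seat v 150–427). I'll regrip it and shift it 4 mm.

>>> {"op": "arm_command", "data": {
  "commands": [
    {"tx": 0.16,"ty": -0.01,"tz": 0,"twist": 0},
    {"tx": 0.318,"ty": -0.011,"tz": 0.05,"twist": 0},
    {"tx": 0.318,"ty": -0.011,"tz": 0.18,"twist": 0},
    {"tx": 0.318,"ty": -0.011,"tz": 0.32,"twist": 0},
    {"tx": 0.318,"ty": -0.011,"tz": 0.44,"twist": 0},
    {"tx": 0.318,"ty": -0.011,"tz": 0.53,"twist": 0},
    {"tx": 0.318,"ty": -0.011,"tz": 0.58,"twist": 0},
    {"tx": 0.318,"ty": -0.011,"tz": 0.585,"twist": 0}
  ]
}}

```text
t: 32.68
eef_pos: [0.6192, -0.0731, 0.0094]
ee_rot: [3.137, -0.001, -1.569]
force: [-0.4, 0.1, 0.5]
width: 0.0437
gripper_force: 0.0
```

>>> {"op": "arm_command", "data": {
  "commands": [
    {"tx": 0,"ty": 0,"tz": 0,"twist": 0},
    {"tx": 0,"ty": 0,"tz": 0,"twist": 0},
    {"tx": 0,"ty": 0,"tz": 0,"twist": 0},
    {"tx": 0,"ty": 0,"tz": 0,"twist": 0},
    {"tx": 0,"ty": 0,"tz": 0,"twist": 0},
    {"tx": 0,"ty": 0,"tz": 0,"twist": 0},
    {"tx": 0,"ty": 0,"tz": 0,"twist": 0},
    {"tx": 0,"ty": 0,"tz": 0,"twist": 0}
  ],
  "claw": 0,
  "grip_force": 30
}}

```text
t: 33.35
eef_pos: [0.6213, -0.0736, 0.0132]
ee_rot: [-3.14, 0.0, -1.57]
force: [-1.3, 1.2, 6.6]
width: 0.0141
gripper_force: 30.0
```

>>> {"op": "arm_command", "data": {
  "commands": [
    {"tx": 0,"ty": 0,"tz": -0.03,"twist": 0},
    {"tx": 0,"ty": 0,"tz": -0.04,"twist": 0},
    {"tx": -0.008,"ty": 0.002,"tz": -0.04,"twist": 0},
    {"tx": -0.016,"ty": 0.004,"tz": -0.04,"twist": 0},
    {"tx": -0.016,"ty": 0.004,"tz": -0.03,"twist": 0},
    {"tx": -0.016,"ty": 0.004,"tz": -0.015,"twist": 0},
    {"tx": -0.016,"ty": 0.004,"tz": 0,"twist": 0},
    {"tx": -0.016,"ty": 0.004,"tz": 0,"twist": 0}
  ]
}}

```text
t: 34.02
eef_pos: [0.6197, -0.0697, 0.0131]
ee_rot: [3.141, -0.0, -1.569]
force: [-3.7, 1.0, 11.3]
width: 0.0145
gripper_force: 30.0
```

>>> {"op": "arm_command", "data": {
  "commands": [
    {"tx": 0,"ty": 0,"tz": 0,"twist": 0},
    {"tx": 0,"ty": 0,"tz": 0,"twist": 0},
    {"tx": 0,"ty": 0,"tz": 0,"twist": 0},
    {"tx": 0,"ty": 0,"tz": 0,"twist": 0},
    {"tx": 0,"ty": 0,"tz": -0.1,"twist": 0},
    {"tx": 0,"ty": 0,"tz": -0.26,"twist": 0},
    {"tx": 0,"ty": 0,"tz": -0.42,"twist": 0},
    {"tx": 0,"ty": 0,"tz": -0.6,"twist": 0}
  ],
  "claw": 0.4
}}

```text
t: 34.68
eef_pos: [0.6191, -0.0699, 0.1598]
ee_rot: [3.14, -0.0, -1.57]
force: [1.7, -0.4, -0.6]
width: 0.0353
gripper_force: 0.0
```

```bash
python3 -c "
from h import *
go(0.46,0.07,0.40,-1.571)"
```

```text
t=34.7 pos [ 0.6191 -0.0699  0.1598] yaw -1.570 | tx -0.560 ty 0.636 tz -0.961 twist 0.0003 | dist 0.320 rows 7.7/0.0
```

Now I retreat high for a final overview.

>>> {"op": "arm_command", "data": {
  "commands": [
    {"tx": -0.56,"ty": 0.64,"tz": -0.96,"twist": 0},
    {"tx": -0.56,"ty": 0.64,"tz": -0.96,"twist": 0},
    {"tx": -0.56,"ty": 0.64,"tz": -0.96,"twist": 0},
    {"tx": -0.56,"ty": 0.64,"tz": -0.96,"twist": 0},
    {"tx": -0.56,"ty": 0.64,"tz": -0.96,"twist": 0},
    {"tx": -0.56,"ty": 0.64,"tz": -0.96,"twist": 0},
    {"tx": -0.56,"ty": 0.64,"tz": -0.96,"twist": 0},
    {"tx": -0.56,"ty": 0.64,"tz": -0.96,"twist": 0}
  ]
}}

```text
t: 35.35
eef_pos: [0.4585, 0.0708, 0.4023]
ee_rot: [-3.138, 0.002, -1.57]
force: [0.3, -0.5, 0.0]
width: 0.035
gripper_force: 0.0
```

```bash
python3 -c "
from rect import *
[grab_frame('top') for _ in range(5)]
c=calibration('wrist'); f=save('wrist','fin')
cv2.imwrite('pics/finr.png',cv2.resize(warp(f[:,:,::-1],c,.012),None,fx=.8,fy=.8))
print(get_state()['eef_pos'])"
```

```text
[0.45949383 0.06995806 0.39799763]
```

View pics/finr.png

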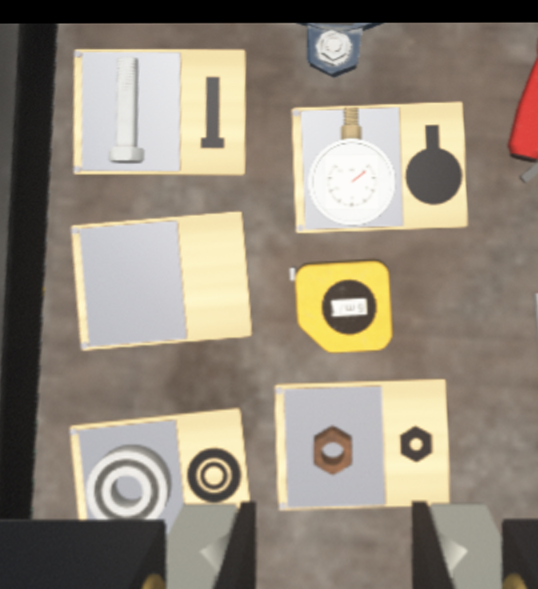

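The overview shows every part centred on its own plate: bolt (126,110), gauge (352,170), nut (333,450), bearing (128,485). The spare plate is empty and the tape measure has not moved.

```bash
python3 -c "
from station import *
print(job_done())"
```

```text
the job is handed in; nothing more can be done
None
```

The job is handed in at about 36 s of the 128 s allowed: the bearing, gauge, bolt and nut each lie in the middle of their own plate's seat, the spare plate is empty and the tape measure is where it was.

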